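# Load the hive tool rack and lock its keeper

## Task

Pack the hive tool rack for the apiary round: draw the lock pin and park it upright in its empty stand, swing the keeper bar out of the way, and slide every hive tool on the bench blade first and right side up into a slot of its own until its guard is home against the rack. Then swing the keeper fully shut behind the guards and lock it again by dropping the pin back through the hole in the keeper's end, down to its head. Leave the mug and the hammer where they are.

Things in the scene. Friction and masses are not known exactly. Their poses are not given: they have to be found in the camera images.
- rack: fixed wooden rack, 80 deep (x), 332 wide (y), 50 tall; origin under the block's middle, z up. Its face at x=40, away from the robot, has three level slots 40 wide, 9 high (28.5 to 37.5 above the bench), about 75 deep, at y=-76, 0, 76 (dark line on top over each), entered along -x. In front of the face: a pivot post (radius 13) at x=61 y=-150, a steel lug 40 x 40 x 44 at x=61 y=156
- slot0 (a point): centre of the mouth of the right (y=-76, nearest the keeper's pivot) slot, 24 above the bench: where a fully home tool has its origin, with its axes along the rack's (blade then mid-height in the slot; once let go it sits up to 3 lower and droops slightly). Axes as rack
- slot1 (a point): centre of the mouth of the middle (y=0) slot, 24 above the bench: where a fully home tool has its origin, with its axes along the rack's (blade then mid-height in the slot; once let go it sits up to 3 lower and droops slightly). Axes as rack
- slot2 (a point): centre of the mouth of the left (y=76, nearest the lock hole) slot, 24 above the bench: where a fully home tool has its origin, with its axes along the rack's (blade then mid-height in the slot; once let go it sits up to 3 lower and droops slightly). Axes as rack
- keeper (a joint): angle of the keeper bar on the pivot post: 0 = shut on its stop, along the rack's +y in front of the guards, eye over the lug; 1.6 = fully open, along the rack's +x. At angle a it points along (sin a, cos a) in rack x, y. Starts shut and pinned; stays where left (1 N at the knob moves it). From 1.35 it is clear of all slots; when shut its edge is 5 beyond the guards of home tools
- keeper_pivot (a point): the keeper's pivot axis at the bar's underside, 46 above the bench, at rack x=61 y=-150. The bar is flat steel, 16 wide, 10 thick, from 46 to 56 above the bench, so it passes over tool handles but not past guards; it ends in a 40 x 40 eye with a 14 hole centred 306 from the pivot
- keeper_knob (a point): top centre of the upright black round knob on the keeper bar, 18 in diameter and 24 tall (top 80 above the bench), 188 from the pivot
- lock_hole (a point): centre of the lock hole at the level of the shut keeper's top face (56 above the bench), at rack x=61, y=156. The pin's origin is here when it is fully in; the hole through the keeper is 14, that through the lug below it 12
- pin: loose lock pin, at the start upright and fully in the lock hole: steel shank 9 in diameter and 45 long below a brass cylindrical head 22 in diameter and 28 tall; the foot tapers over its last 8. Origin at the centre of the head's underside, z up along the pin; 0.08 kg
- pin_stand: fixed dark wooden block, 50 x 50, 48 tall, with an upright 12 hole right through its middle, empty at the start; the pin stands in it with its head down on the top, its origin 48 above the bench; origin under its centre
- tool0: one of up to three alike red hive tools lying flat (None if absent): steel blade 34 wide, 4 thick, x=-70 to 0; guard plate 34 wide, 34 tall, x=0 to 8; handle 24 wide, 18 tall, x=8 to 118. Origin mid-width on the underside at the guard's blade-side face; z up, handle and guard underside z=0, blade z=7 to 11. Balances near x=40; 0.17 to 0.34 kg
- tool1: one of up to three alike red hive tools lying flat (None if absent): steel blade 34 wide, 4 thick, x=-70 to 0; guard plate 34 wide, 34 tall, x=0 to 8; handle 24 wide, 18 tall, x=8 to 118. Origin mid-width on the underside at the guard's blade-side face; z up, handle and guard underside z=0, blade z=7 to 11. Balances near x=40; 0.17 to 0.34 kg
- tool2: one of up to three alike red hive tools lying flat (None if absent): steel blade 34 wide, 4 thick, x=-70 to 0; guard plate 34 wide, 34 tall, x=0 to 8; handle 24 wide, 18 tall, x=8 to 118. Origin mid-width on the underside at the guard's blade-side face; z up, handle and guard underside z=0, blade z=7 to 11. Balances near x=40; 0.17 to 0.34 kg
- mug: white mug of brass tacks, radius 41, height 85, beyond the hive tools; leave it alone. Origin under its centre
- hammer: tack hammer with a wooden handle, 260 long, lying to the left of the rack; leave it alone. Origin under its middle
Mind the look-alikes: they are no part of the job. Leave any green look-alike of the tool0 alone. There is more than one size of the pin_stand; the one meant has the size given above.

How it is judged (in metres and radians):
On the way, in this order (a step that is already met when the one before it is completed fails the run):
1. the pin is parked upright in its stand, down to its head (horizontal distance between pin and pin_stand below 0.006 m and z of pin in the frame of pin_stand between 0.042 and 0.054 m and angle between pin's own z axis and vertical below 0.15 rad), for 0.2 s.
2. every hive tool on the bench is fully home in a slot (((x of tool0 in the frame of slot0 between -0.008 and 0.009 m and y of tool0 in the frame of slot0 between -0.008 and 0.008 m and z of tool0 in the frame of slot0 between -0.012 and 0.01 m and angle between the x axis of tool0 and the x axis of rack, either way round below 0.17 rad and angle between the z axis of tool0 and the z axis of rack, either way round below 0.17 rad) or (x of tool0 in the frame of slot1 between -0.008 and 0.009 m and y of tool0 in the frame of slot1 between -0.008 and 0.008 m and z of tool0 in the frame of slot1 between -0.012 and 0.01 m and angle between the x axis of tool0 and the x axis of rack, either way round below 0.17 rad and angle between the z axis of tool0 and the z axis of rack, either way round below 0.17 rad) or (x of tool0 in the frame of slot2 between -0.008 and 0.009 m and y of tool0 in the frame of slot2 between -0.008 and 0.008 m and z of tool0 in the frame of slot2 between -0.012 and 0.01 m and angle between the x axis of tool0 and the x axis of rack, either way round below 0.17 rad and angle between the z axis of tool0 and the z axis of rack, either way round below 0.17 rad)) and ((x of tool1 in the frame of slot0 between -0.008 and 0.009 m and y of tool1 in the frame of slot0 between -0.008 and 0.008 m and z of tool1 in the frame of slot0 between -0.012 and 0.01 m and angle between the x axis of tool1 and the x axis of rack, either way round below 0.17 rad and angle between the z axis of tool1 and the z axis of rack, either way round below 0.17 rad) or (x of tool1 in the frame of slot1 between -0.008 and 0.009 m and y of tool1 in the frame of slot1 between -0.008 and 0.008 m and z of tool1 in the frame of slot1 between -0.012 and 0.01 m and angle between the x axis of tool1 and the x axis of rack, either way round below 0.17 rad and angle between the z axis of tool1 and the z axis of rack, either way round below 0.17 rad) or (x of tool1 in the frame of slot2 between -0.008 and 0.009 m and y of tool1 in the frame of slot2 between -0.008 and 0.008 m and z of tool1 in the frame of slot2 between -0.012 and 0.01 m and angle between the x axis of tool1 and the x axis of rack, either way round below 0.17 rad and angle between the z axis of tool1 and the z axis of rack, either way round below 0.17 rad)) and ((x of tool2 in the frame of slot0 between -0.008 and 0.009 m and y of tool2 in the frame of slot0 between -0.008 and 0.008 m and z of tool2 in the frame of slot0 between -0.012 and 0.01 m and angle between the x axis of tool2 and the x axis of rack, either way round below 0.17 rad and angle between the z axis of tool2 and the z axis of rack, either way round below 0.17 rad) or (x of tool2 in the frame of slot1 between -0.008 and 0.009 m and y of tool2 in the frame of slot1 between -0.008 and 0.008 m and z of tool2 in the frame of slot1 between -0.012 and 0.01 m and angle between the x axis of tool2 and the x axis of rack, either way round below 0.17 rad and angle between the z axis of tool2 and the z axis of rack, either way round below 0.17 rad) or (x of tool2 in the frame of slot2 between -0.008 and 0.009 m and y of tool2 in the frame of slot2 between -0.008 and 0.008 m and z of tool2 in the frame of slot2 between -0.012 and 0.01 m and angle between the x axis of tool2 and the x axis of rack, either way round below 0.17 rad and angle between the z axis of tool2 and the z axis of rack, either way round below 0.17 rad))), for 0.2 s.
3. the keeper is fully shut (value of joint keeper below 0.04 rad), for 0.2 s.
4. the pin is fully in the lock hole (horizontal distance between pin and lock_hole below 0.006 m and z of pin in the frame of lock_hole between -0.006 and 0.006 m and angle between pin's own z axis and vertical below 0.15 rad), for 0.2 s.
At the end, for the whole second after the job is handed in: Each hive tool present is in a slot, guard within 9 mm of the rack face, within 8 mm sideways and 0.17 rad of straight; keeper shut (below 0.04 rad); pin upright in the lock hole, head within 6 mm of the keeper; all at rest (all of step 2 and all of step 4 and value of joint keeper below 0.04 rad and linear speed of each of tool0, tool1, tool2, pin below 0.02 m/s); the robot touches nothing.
It fails at once if the mug is pushed more than 3 cm or tipped (distance of mug from where it was at the start of the episode above 0.03 m or angle between mug's own z axis and vertical above 0.4 rad).
It fails at once if the hammer is pushed more than 3 cm (distance of hammer from where it was at the start of the episode above 0.03 m).
Of tool0, tool1, tool2 only 2 to 3 are there at a start; the rules pass over those that are not, and their reading is None.
At some moment in a run one of tool0, tool1, tool2 may be knocked a few centimetres aside while the robot is not near it.
It also fails if it takes over 210 s, if anything falls off the work surface, if the arm or the gripper's body presses on something with over 40 N, if the wrist force passes 120 N, or if a joint passes its speed limit or range.

## Robot

A 6-joint arm with a two-finger parallel gripper is mounted at the origin on the work surface. World frame = base frame: x ahead of the robot, y to its left, z up, the work surface at z = 0. Lengths are in m, angles in degrees, forces in N, time in s.
With the tool pointing down it reaches from about 0.25 to 0.725 m from the base axis. Payload 9.7 kg.
Tool frame: the origin (TCP) lies at the very end of the fingers, on their centre line; the grasp point (between the pads) lies 19 mm behind it (bot.grip_point_offset is the distance from the TCP to the grasp point, in m); y points along the fingers, x is the direction in which the jaws open and shut, and the axes are right-handed (so a half turn about y gives the same grasp; the last joint's range is limited). The gripper opens to 85 mm and grips with 20 to 120 N. Pads are 22 mm wide; open, the fingers measure 114 mm over their backs; the gripper's body (76 mm by 85 mm) begins 54 mm behind the grasp point. The pads swing forward as they close: fully open they stand 13 mm farther back than shut.
Start: joints at [-65.604, 4.979, 10.078, 95.1, 0, 90], TCP at [0.227, -0.501, 0.231] pointing down, gripper open.
Joint ranges: [-179.16, 179.16], [-48.56, 103.87], [-65.8, 70.77], [-126.05, 130.52], [-82.76, 87.17], [-180, 180]. Speed limits (degrees/s): [127.2, 127.2, 147.25, 180, 180, 180].

## Interface

Orientations are given as [roll, pitch, yaw] about the fixed x, y, z axes, in that order (R = Rz(yaw) Ry(pitch) Rx(roll)).
In Python, from workcell import bot gives the robot as it stands.
- The arm moves only by the shell command python3 -m inch 'ROWS' [FORCE]. ROWS is JSON, a list of rows, each a list of 3 entries, a list of its own where there are three numbers: the shift along the tool's x, y, z in mm, then the turn, a rotation vector about the tool's x, y, z in rad, then the finger opening in mm, from 0 to 85.4. In form: [[[x, y, z], [ax, ay, az], grip], ...]. A call has 1 to 20 rows; each row is the pose to reach, as a shift and turn from the pose measured when the call began, along the tool's axes at that moment; what a row does not reach only later rows make up. A row lasts 1/10 s, in which the tool goes at most 50 mm and 8.59 degrees, less where a joint would pass 70% of its speed; a pose out of reach is approached as far as the arm can. A call with a gripper value outside its range is refused whole. The fingers move at their own pace and stop on an object; FORCE is the grip in N (left out, the last holds). Time passes only in rows, so rows that repeat a pose let the fingers close. It gives the time, the measured TCP pose, the force and the opening at its end, in the units of the state.
- bot.get_obs(): the state, without advancing time (a new reading comes with each control period).
- bot.camera(name): name is "side" or "top" or "wrist"; returns a dict with "frame" (400x640x3 uint8, red, green, blue), "mtx" (3x3 intrinsics, pixels), "origin" and "orientation" of the camera in the world. Camera axes: x right, y down, z forward; pixel columns grow to the right and rows downward; lengths in m; the calibration is good to about 2 mm. The wrist camera is an equidistant fisheye: a pixel r from the principal point sees the ray r / f radians off the axis. A picture is of the moment at which its call begins. There is no depth.
- bot.job_done(): hands the job in, once; it reports no verdict.
Trained networks look in a picture, given as the dict that the camera call returned (one of the last four; its "shot" number tells which), for a name from the list of things; names that differ only in an ending like _2 or _b are one class to them, and where a whole thing is asked for, a point or a joint stands for the part that bears it (a point fixed in the world has none). Each returns a list of dicts, best first, with "confidence" (0 to 1); they miss things now and then, are a little off and sometimes report something else, mostly with a low value. They report only what shows in the picture. A call takes as long as a camera call. They do not tell look-alikes from the thing itself.
- bot.search_frame(picture, name): "box" ([left, top, right, bottom] in pixels, round what is visible of it).
- bot.cut_out(picture, name): "region" (400x640 bool, what is visible of it) and "box" ([left, top, right, bottom] in pixels, round what is visible of it).
The state is a dict: "time": time; "q": joint angles; "qd": joint speeds; "joint_efforts": joint torques, N m; "ee_pos": TCP position; "tcp_rot": TCP orientation; "wrist_force": force on the tool from outside, world axes, zero at the start; "torque": the same for the moment, N m; "opening": finger opening in m.
Only numpy, scipy, OpenCV 4.12 (cv2) and the standard library are available. Lean on these libraries where they do the work, as an engineer would, in place of code of your own. Each camera call takes 0.05 s, during which the arm holds its last target. There are 200 camera calls.

## Working session

There is one attempt and no reset: what is moved stays moved. The work goes in short steps, Python scripts to look and compute and a shell command to move; the robot and the scene stay as the last step left them, time stands still between calls to the robot, and variables do not carry over. Pictures are saved under pics/ and viewed, about 12 in all and at most 16, crops included, and the job is handed in when it is done.

```bash
ls; mkdir -p pics
python3 - <<'E'
from workcell import bot
import cv2,numpy as np
o=bot.get_obs()
print(o)
for n in ["top","side"]:
    p=bot.camera(n); cv2.imwrite(f"pics/{n}0.png",p["frame"][:,:,::-1])
    print(n,p["mtx"],p["origin"],p["orientation"])
    for t in ["rack","keeper","keeper_knob","pin","pin_stand","tool0","mug","hammer"]:
        print(t,[(np.round(d["box"]).tolist(),round(d["confidence"],2)) for d in bot.search_frame(p,t)][:5])
E
```

```text
pics
{'time': 0.0, 'q': array([-6.56023514e+01,  5.00987958e+00,  1.00340081e+01,  9.50992061e+01,
        1.29664218e-03,  9.00006866e+01]), 'qd': array([ 0.11035396, -0.08024546,  0.07163417, -0.04794672, -0.10911104,
       -0.09111314]), 'joint_efforts': array([ 3.67291532e-04, -5.20396578e+01,  4.64797139e+01,  1.63299171e-02,
        2.14728834e-04,  7.60039818e-07]), 'ee_pos': array([ 0.22709734, -0.50067231,  0.23059078]), 'tcp_rot': array([-8.99987043e+01,  7.50776337e-02, -6.56030380e+01]), 'wrist_force': array([-0.92660981, -0.21456096,  0.20713275]), 'torque': array([-0.03602706, -0.03929103, -0.00353843]), 'opening': 0.0852803457031936}
top [[424.90042918   0.         323.64622792]
 [  0.         424.90042918 195.50975909]
 [  0.           0.           1.        ]] [0.31638781 0.06992007 1.29632331] [-168.8818597    -0.2297434   -90.28191846]
rack [([213.0, 210.0, 327.0, 259.0], 0.76), ([216.0, 209.0, 326.0, 225.0], 0.73)]
keeper [([214.0, 208.0, 329.0, 226.0], 0.76)]
keeper_knob [([216.0, 207.0, 332.0, 224.0], 0.6)]
pin [([216.0, 207.0, 333.0, 256.0], 0.17)]
pin_stand [
[... 428 characters left out ...]
  0.           1.        ]] [0.30952617 0.926422   0.69211674] [-124.89961936    0.3665742  -166.30796329]
rack [([286.0, 200.0, 376.0, 313.0], 0.9), ([294.0, 267.0, 302.0, 282.0], 0.33)]
keeper [([269.0, 126.0, 302.0, 162.0], 0.69), ([291.0, 200.0, 341.0, 292.0], 0.57)]
keeper_knob [([284.0, 201.0, 340.0, 295.0], 0.74), ([322.0, 146.0, 369.0, 166.0], 0.68)]
pin [([294.0, 269.0, 303.0, 282.0], 0.53), ([311.0, 164.0, 366.0, 184.0], 0.28)]
pin_stand [([301.0, 181.0, 313.0, 201.0], 0.56)]
tool0 [([324.0, 145.0, 371.0, 167.0], 0.84), ([339.0, 127.0, 376.0, 147.0], 0.81), ([387.0, 170.0, 441.0, 183.0], 0.64)]
mug [([269.0, 127.0, 304.0, 161.0], 0.58)]
hammer [([267.0, 344.0, 414.0, 393.0], 0.79)]
```

Run:
```python
import cv2
a=cv2.imread("pics/top0.png")[95:345,140:530]; cv2.imwrite("pics/v1.png",cv2.resize(a,None,fx=2,fy=2,interpolation=cv2.INTER_CUBIC))
a=cv2.imread("pics/side0.png")[100:400,200:500]; cv2.imwrite("pics/v2.png",cv2.resize(a,None,fx=2,fy=2,interpolation=cv2.INTER_CUBIC))
```

```text
(no output)
```

View pics/v1.png

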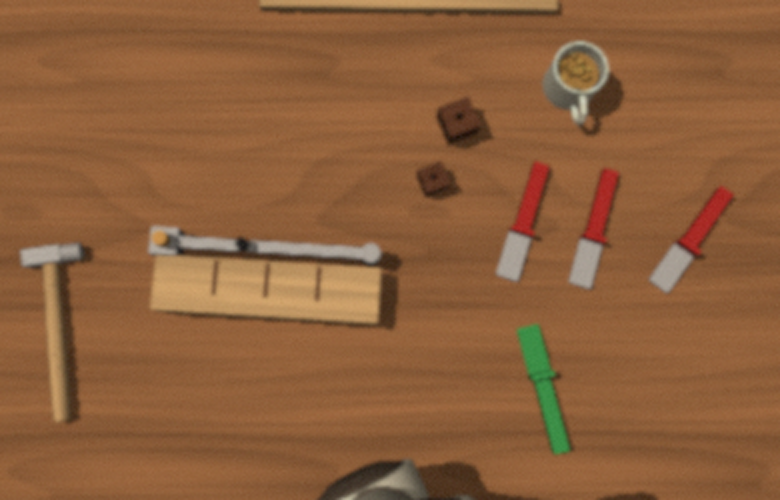

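View pics/v2.png

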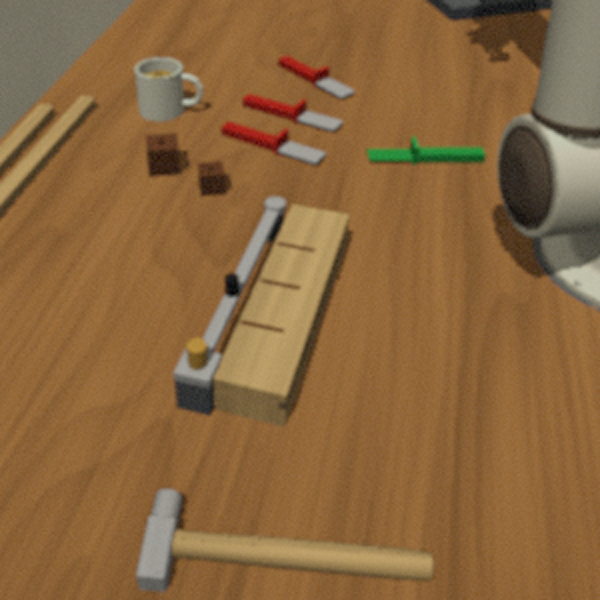

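```bash
cat > h.py <<'E'
from workcell import bot
import cv2,numpy as np
from scipy.spatial.transform import Rotation as R
from scipy.optimize import least_squares
def rot(o): return R.from_euler("xyz",o,degrees=True).as_matrix()
def ray(p,uv,wrist=False):
    K=p["mtx"]; d=np.array([(uv[0]-K[0,2])/K[0,0],(uv[1]-K[1,2])/K[1,1],1.])
    if wrist:
        r=np.hypot(d[0],d[1]); d=np.array([d[0]/r*np.sin(r),d[1]/r*np.sin(r),np.cos(r)]) if r>1e-9 else np.array([0,0,1.])
    return rot(p["orientation"])@d
def at(p,uv,z,wrist=False):
    d=ray(p,uv,wrist); o=np.array(p["origin"]); return o+d*(z-o[2])/d[2]
def proj(p,X,wrist=False):
    c=(np.atleast_2d(X)-p["origin"])@rot(p["orientation"]); K=p["mtx"]
    if wrist:
        r=np.hypot(c[:,0],c[:,1]); a=np.arctan2(r,c[:,2])/np.maximum(r,1e-9); q=c[:,:2]*a[:,None]
    else: q=c[:,:2]/c[:,2:]
    return q*[K[0,0],K[1,1]]+K[:2,2]
def inch(target,rv=None,axis=None):
    "shift in tool frame mm to a world TCP target"
    o=bot.get_obs(); T=rot(o["tcp_rot"])
    return np.round(T.T@(np.array(target)-o["ee_pos"])*1000,1)
E
python3 - <<'E'
from h import *
p=bot.camera("top")
C=lambda x,y:(x/2+140-.25,y/2+95-.25)
for n,c,z in [("pin",(161,239),.084),("knob",(243,244),.08),("pivot",(372,253),.058),("rFL",(155,256),.05),("rFR",(381,266),.05),("rBR",(378,323),.05),("rBL",(150,309),.05),
 ("big",(460,105),.048),("bigbox",(457,115),.048),("small",(434,176),.036)]:
    print(n,np.round(at(p,C(*c),z),4))
for d in bot.cut_out(p,"tool0"):
    m=d["region"]; r=p["frame"].astype(int); red=m&(r[:,:,0]>r[:,:,1]+50)
    rect=cv2.minAreaRect(np.argwhere(m)[:,::-1].astype(np.float32)); print(d["confidence"],d["box"],m.sum(),red.sum(),rect)
for d in bot.cut_out(p,"pin_stand"):
    rect=cv2.minAreaRect(np.argwhere(d["region"])[:,::-1].astype(np.float32)); print(d["confidence"],d["box"],rect, at(p,rect[0],.03))
m=bot.cut_out(p,"mug"); print(at(p,((m[0]['box'][0]+m[0]['box'][2])/2,(m[0]['box'][1]+m[0]['box'][3])/2),.04))
w=bot.camera("wrist"); print(w["mtx"],w["origin"],w["orientation"]); cv2.imwrite("pics/w0.png",w["frame"][:,:,::-1])
E
```

```text
pin [0.5008 0.3619 0.084 ]
knob [0.4936 0.2443 0.08  ]
pivot [0.4827 0.058  0.058 ]
rFL [0.4807 0.3779 0.05  ]
rFR [0.4644 0.0447 0.05  ]
rBR [0.3812 0.0498 0.05  ]
rBL [0.403  0.3818 0.05  ]
big [ 0.7118 -0.0783  0.048 ]
bigbox [ 0.6959 -0.0733  0.048 ]
small [ 0.6032 -0.0372  0.036 ]
0.89 [425.9, 181.7, 444.5, 240.9] 568 301 ((437.26947021484375, 208.67616271972656), (11.859387397766113, 59.90771484375), 14.743562698364258)
0.82 [468.4, 190.5, 504.4, 241.6] 651 351 ((486.0220642089844, 214.01734924316406), (13.311244010925293, 59.9848518371582), 38.1572265625)
0.65 [388.7, 175.0, 415.7, 233.5] 557 308 ((402.1247863769531, 204.8912353515625), (11.333961486816406, 59.831817626953125), 19.17900848388672)
0.86 [359.4, 141.4, 381.8, 167.7] ((368.6000061035156, 154.79998779296875), (18.973661422729492, 19.60611915588379), 71.56504821777344) [ 0.69313223 -0.07623441  0.03      ]
0.68 [348.2, 175.1, 361.6, 192.4] ((355.6896667480469, 183.72413635253906), (16.341190338134766, 14.855627059936523), 68.19859313964844) [ 0.60150862 -0.03445226  0.03      ]
[ 0.74647936 -0.25579143  0.04      ]
[[309.70691629   0.         318.46090197]
 [  0.         309.70691629 200.05638427]
 [  0.           0.           1.        ]] [ 0.29632676 -0.46968734  0.37453109] [ 1.62608911e+02  4.08332896e-03 -6.56168244e+01]
```

Run:
```python
from h import *
print(inch([.5,.36,.19]))
```

```text
[-671.3   41.3  604.1]
```

View pics/w0.png

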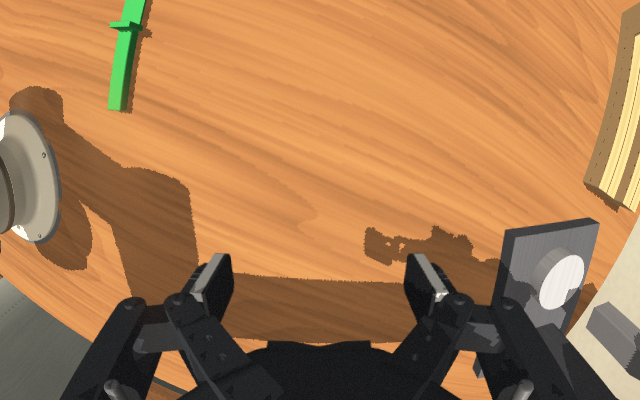

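```bash
python3 -m inch '[[[-671,41,604],[0,-2.655,0],85],[[-671,41,604],[0,-2.655,0],85],[[-671,41,604],[0,-2.655,0],85],[[-671,41,604],[0,-2.655,0],85],[[-671,41,604],[0,-2.655,0],85],[[-671,41,604],[0,-2.655,0],85],[[-671,41,604],[0,-2.655,0],85],[[-671,41,604],[0,-2.655,0],85],[[-671,41,604],[0,-2.655,0],85],[[-671,41,604],[0,-2.655,0],85],[[-671,41,604],[0,-2.655,0],85],[[-671,41,604],[0,-2.655,0],85],[[-671,41,604],[0,-2.655,0],85],[[-671,41,604],[0,-2.655,0],85],[[-671,41,604],[0,-2.655,0],85],[[-671,41,604],[0,-2.655,0],85],[[-671,41,604],[0,-2.655,0],85],[[-671,41,604],[0,-2.655,0],85],[[-671,41,604],[0,-2.655,0],85],[[-671,41,604],[0,-2.655,0],85]]'
python3 - <<'E'
from h import *
print(bot.get_obs()["q"])
w=bot.camera("wrist");print(w["origin"],w["orientation"]); cv2.imwrite("pics/w1.png",w["frame"][:,:,::-1])
t=bot.camera("top"); cv2.imwrite("pics/t1.png",t["frame"][:,:,::-1])
for n in ["pin","keeper_knob","rack","pin_stand"]:
  print(n,[(np.round(d["box"]).tolist(),round(d["confidence"],2)) for d in bot.search_frame(w,n)])
E
```

```text
time: 3.15
ee_pos: [0.4998, 0.3606, 0.1889]
tcp_rot: [-89.9, 0.1, 86.6]
wrist_force: [0.8, 0.3, -0.1]
opening: 0.0851
[ 3.58076374e+01  1.37230496e+01  1.52724227e+01  9.16830678e+01
 -5.34625683e-03  3.92371394e+01]
[0.42350558 0.36500789 0.3323021 ] [1.62727822e+02 8.88110974e-02 8.65594114e+01]
pin [([313.0, 186.0, 338.0, 218.0], 0.83)]
keeper_knob [([62.0, 169.0, 349.0, 215.0], 0.76)]
rack [([54.0, 86.0, 346.0, 216.0], 0.75), ([61.0, 172.0, 351.0, 215.0], 0.23)]
pin_stand [([51.0, 249.0, 88.0, 284.0], 0.95), ([50.0, 291.0, 92.0, 332.0], 0.75)]
```

View pics/w1.png

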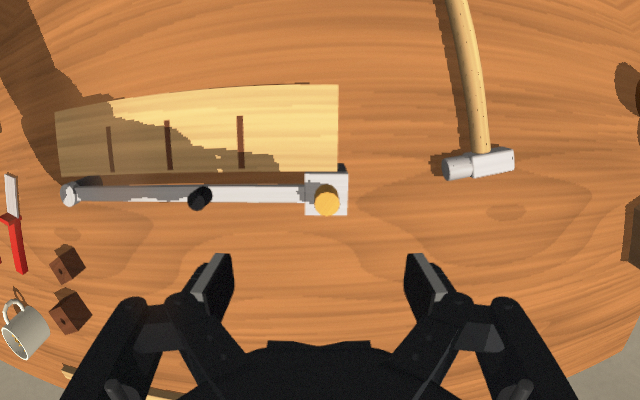

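```bash
cat >> h.py <<'E'
def fitrack(p,obs,wrist):
    "obs: list of (rack xyz mm),(u,v); returns x,y,yaw(deg)"
    X=np.array([o[0] for o in obs])/1000.; U=np.array([o[1] for o in obs],float)
    def W(s):
        c,n=np.cos(s[2]),np.sin(s[2]); return np.c_[s[0]+c*X[:,0]-n*X[:,1], s[1]+n*X[:,0]+c*X[:,1], X[:,2]]
    f=lambda s:(proj(p,W(s),wrist)-U).ravel()
    r=least_squares(f,[.43,.21,-.06],loss="soft_l1"); return r.x[0],r.x[1],np.degrees(r.x[2]),r.fun.reshape(-1,2).round(1)
def rk(P,s):
    "rack point (m) -> world"
    c,n=np.cos(np.radians(s[2])),np.sin(np.radians(s[2])); return np.array([s[0]+c*P[0]-n*P[1],s[1]+n*P[0]+c*P[1],P[2]])
E
python3 - <<'E'
from h import *
w=bot.camera("wrist")
hsv=cv2.cvtColor(w["frame"],cv2.COLOR_RGB2HSV)
sub=w["frame"][180:222,308:345].astype(int)
m=(sub[:,:,0]>200)&(sub[:,:,1]>150)&(sub[:,:,2]<110)
ys,xs=np.nonzero(m); print("yellow",xs.min()+308,xs.max()+308,ys.min()+180,ys.max()+180)
for y in range(0,42,2): print(y+180,xs[ys==y].min()+308 if (ys==y).any() else None, xs[ys==y].max()+308 if (ys==y).any() else None)
obs=[((61,156,84),(327,204)),((-40,166,50),(339,85)),((40,166,50),(338,171)),((-40,-166,50),(55,113)),((40,-166,50),(60,178)),
((41,136,56),(304.5,172.5)),((41,176,56),(348.5,173.5)),((81,136,56),(304,213.5)),((81,176,56),(348,215))]
r=fitrack(w,obs,True); print(r)
for P in [(.061,.156,.084),(.061,.038,.08),(.061,-.150,.056)]: print(rk(P,r),proj(w,rk(P,r),True))
E
```

```text
yellow 316 340 191 214
180 None None
182 None None
184 None None
186 None None
188 None None
190 None None
192 322 335
194 320 337
196 319 338
198 318 339
200 317 340
202 316 340
204 317 339
206 318 339
208 319 338
210 321 336
212 324 333
214 328 329
216 None None
218 None None
220 None None
(np.float64(0.43461671793227014), np.float64(0.21381236179996177), np.float64(-3.6876613513275927), array([[ 0.3, -0.5],
       [-0.9,  0.1],
       [-0.8,  0. ],
       [ 0.2, -0.1],
       [ 2.7, -0.5],
       [ 0.5,  0.9],
       [-0.2, -0. ],
       [ 1.4,  0.7],
       [-0.9, -0.7]]))
[0.50552393 0.365566   0.084     ] [[327.34299974 203.49193157]]
[0.49793448 0.24781032 0.08      ] [[197.06758472 201.77252603]]
[0.48584281 0.06019958 0.056     ] [[ 70.69172072 195.16509955]]
```

Run:
```python
from h import *
w=bot.camera("wrist"); X=at(w,(328,202.7),.084,True); print(X, inch([X[0],X[1],.061]))
# stands seen in this picture
for d in bot.cut_out(w,"pin_stand"): print(d["box"])
```

```text
[0.50481213 0.36629824 0.084     ] [  7.6 130.1  -4.1]
[53.0, 289.5, 93.7, 336.0]
[52.6, 249.5, 91.4, 282.0]
[1.8, 169.8, 26.7, 275.1]
```

```bash
python3 -m inch '[[[7.5,50,-4],[0,0,0],85],[[7.5,100,-4],[0,0,0],85],[[7.5,125,-4],[0,0,0],85],[[7.5,130,-4],[0,0,0],60],[[7.5,130,-4],[0,0,0],15],[[7.5,130,-4],[0,0,0],15],[[7.5,130,-4],[0,0,0],15],[[7.5,130,-4],[0,0,0],15],[[7.5,130,-4],[0,0,0],15],[[7.5,130,-4],[0,0,0],15],[[7.5,130,-4],[0,0,0],15]]' 30
python3 - <<'E'
from h import *
w=bot.camera("wrist"); cv2.imwrite("pics/w2.png",w["frame"][:,:,::-1]); print(bot.get_obs())
E
```

```text
time: 4.7
ee_pos: [0.5056, 0.367, 0.0632]
tcp_rot: [-90.2, -0.2, 86.5]
wrist_force: [0.1, 0.1, 5.7]
opening: 0.0209
{'time': 4.75, 'q': array([ 3.59715337e+01,  1.49096760e+01,  2.80377693e+00,  7.76476344e+01,
       -8.63537183e-03,  3.95142632e+01]), 'qd': array([ 0.04216964,  0.01132042,  0.05978245, -0.02333462, -0.10534419,
        0.02072716]), 'joint_efforts': array([ 2.03309823e-01, -5.93621957e+01,  4.38069820e+01, -2.19917321e-01,
        9.97455628e-02, -7.82360949e-04]), 'ee_pos': array([0.50565745, 0.36694486, 0.06315518]), 'tcp_rot': array([-90.19563546,  -0.15015719,  86.45750829]), 'wrist_force': array([ 0.10297588, -0.46076368,  5.85867382]), 'torque': array([-0.14317136,  0.03777004, -0.01895008]), 'opening': 0.020841216472205524}
```

View pics/w2.png

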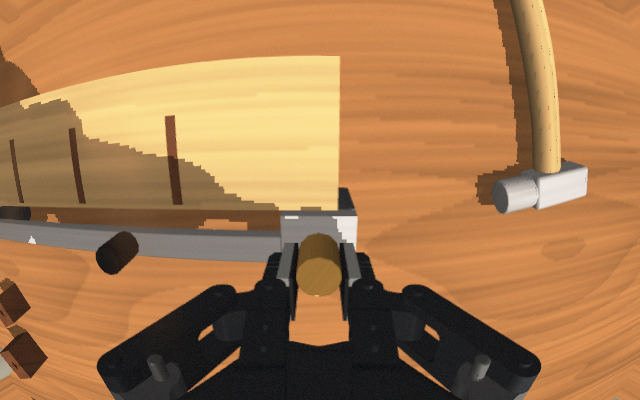

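```bash
python3 -m inch '[[[0,10,0],[0,0,0],15],[[0,-15,0],[0,0,0],15],[[0,-40,0],[0,0,0],15],[[0,-80,0],[0,0,0],15],[[0,-137,0],[0,0,0],15],[[0,-137,0],[0,0,0],15]]' 40
python3 - <<'E'
from h import *
o=bot.get_obs(); print(inch([.690,-.075,.20]),o["opening"],o["wrist_force"])
E
```

```text
time: 5.35
ee_pos: [0.5066, 0.3677, 0.2079]
tcp_rot: [-90.6, -0.5, 86.5]
wrist_force: [-0.4, 0.2, -1.3]
opening: 0.0205
[-430.6    6.4 -210.3] 0.02047521788277507 [-0.40382953  0.16193086 -1.28526781]
```

```bash
cat >> h.py <<'E'
def go(target,yaw):
    o=bot.get_obs(); T=rot(o["tcp_rot"]); D=rot([-90,0,yaw])
    print("shift",inch(target),"turn",R.from_matrix(T.T@D).as_rotvec().round(4))
E
python3 -c "
from h import *
go([.690,-.075,.20],86.5)"
```

```text
shift [-430.6    6.4 -210.3] turn [ 0.0111 -0.0007  0.0089]
```

```bash
python3 -m inch '[[[-430.6,6.4,-210.3],[0.011,0,0.009],15],[[-430.6,6.4,-210.3],[0.011,0,0.009],15],[[-430.6,6.4,-210.3],[0.011,0,0.009],15],[[-430.6,6.4,-210.3],[0.011,0,0.009],15],[[-430.6,6.4,-210.3],[0.011,0,0.009],15],[[-430.6,6.4,-210.3],[0.011,0,0.009],15],[[-430.6,6.4,-210.3],[0.011,0,0.009],15],[[-430.6,6.4,-210.3],[0.011,0,0.009],15],[[-430.6,6.4,-210.3],[0.011,0,0.009],15],[[-430.6,6.4,-210.3],[0.011,0,0.009],15],[[-430.6,6.4,-210.3],[0.011,0,0.009],15],[[-430.6,6.4,-210.3],[0.011,0,0.009],15]]'
python3 - <<'E'
from h import *
w=bot.camera("wrist"); cv2.imwrite("pics/w3.png",w["frame"][:,:,::-1]); print(bot.get_obs()["ee_pos"],bot.get_obs()["tcp_rot"])
print([(np.round(d["box"]),d["confidence"]) for d in bot.search_frame(w,"pin_stand")])
cv2.imwrite("pics/v3.png",cv2.resize(w["frame"][120:320,200:440,::-1],None,fx=3,fy=3,interpolation=cv2.INTER_CUBIC))
E
```

```text
time: 6.55
ee_pos: [0.6901, -0.0757, 0.1998]
tcp_rot: [-90.0, -0.0, 86.4]
wrist_force: [-0.1, 0.8, -1.0]
opening: 0.0208
[ 0.68990891 -0.07473779  0.20009305] [-9.00073696e+01 -1.43744768e-02  8.64529408e+01]
[(array([327.,  72., 382., 121.]), 0.84), (array([288., 152., 351., 220.]), 0.81)]
```

View pics/v3.png

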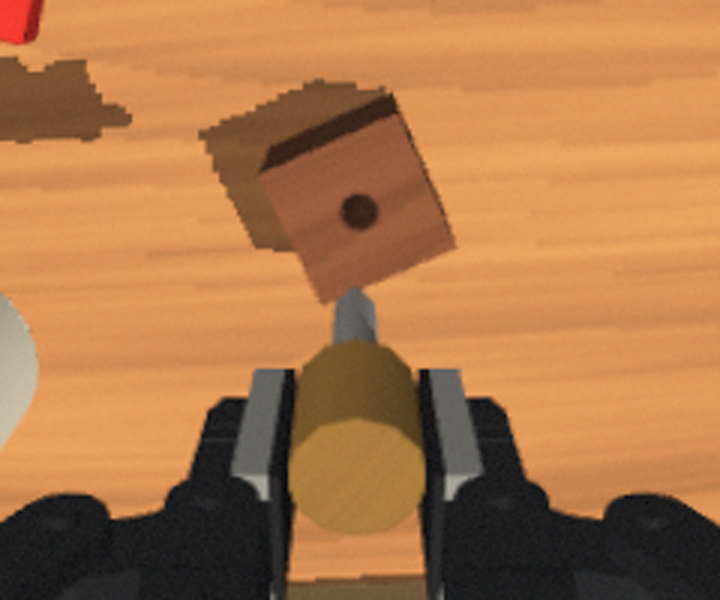

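Run:
```python
from h import *
w=bot.camera("wrist"); o=bot.get_obs()["ee_pos"]; T=rot(bot.get_obs()["tcp_rot"])
h=at(w,(319.7,190),.048,True); a=at(w,(318.7,278),.2208,True); f=at(w,(317.7,216.5),.1478,True)
print(o,h,a,f); 
for X in (h,a,f): print((T.T@(X-o)*1000).round(1))
# lock time picture
```

```text
[ 0.68982768 -0.07390537  0.2004494 ] [ 0.69527328 -0.07364319  0.048     ] [ 0.68920854 -0.07441456  0.2208    ] [ 0.68597276 -0.07482996  0.1478    ]
[  0.6 152.5  -5.3]
[ -0.5 -20.4   0.6]
[-1.2 52.6  3.8]
```

```bash
python3 -m inch '[[[1.3,40,-7],[0,0,0],15],[[1.3,70,-7],[0,0,0],15],[[1.3,90,-7],[0,0,0],15],[[1.3,93,-7],[0,0,0],15],[[1.3,93,-7],[0,0,0],15]]'
python3 - <<'E'
from h import *
w=bot.camera("wrist"); print(bot.get_obs()["ee_pos"],bot.get_obs()["tcp_rot"])
cv2.imwrite("pics/v4.png",cv2.resize(w["frame"][150:310,240:400,::-1],None,fx=3.7,fy=3.7,interpolation=cv2.INTER_CUBIC))
E
```

```text
time: 7.2
ee_pos: [0.6967, -0.0721, 0.1079]
tcp_rot: [-90.0, -0.0, 86.6]
wrist_force: [0.2, -0.2, -1.0]
opening: 0.0205
[ 0.69724183 -0.07232678  0.10901599] [-9.01222024e+01 -1.98092593e-03  8.65848567e+01]
```

View pics/v4.png

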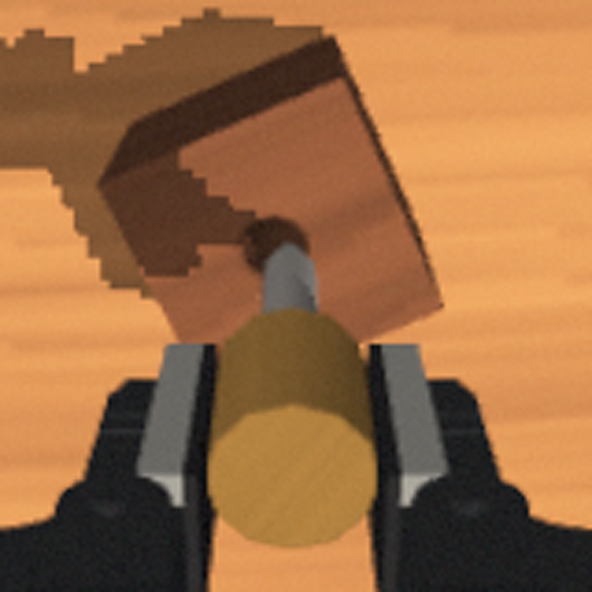

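Run:
```python
from h import *
w=bot.camera("wrist"); o=bot.get_obs()["ee_pos"]; T=rot(bot.get_obs()["tcp_rot"]); print(o)
c=lambda u,v:(240+u/3.7-.4,150+v/3.7-.4)
for n,p,z in [("hole",(275,246),.048),("head",(292,475),o[2]+.0208),("foot",(289,254),o[2]+.0208-.073)]:
    X=at(w,c(*p),z,True); print(n,X.round(4),(T.T@(X-o)*1000).round(1))
g=w["frame"][200:232,295:335].astype(int).sum(2)//3
print(g[::2])
```

```text
[ 0.69754638 -0.07253316  0.10949326]
hole [ 0.6961 -0.0758  0.048 ] [-3.4 61.5  1.4]
head [ 0.696  -0.0726  0.1303] [ -0.2 -20.8   1.4]
foot [ 0.6944 -0.073   0.0573] [-0.7 52.2  3.3]
[[ 73 105 102 102 102 104 102 105 106 105 105 103 105 104 106 104 107 107
  107 106 111 109 110 111 109 109 108 106 105 108 107 108 109 107 109 109
  109 108 105 106]
 [ 72 108 105 107 103 106 103 106 108 106 104 107 105 105 106 106 109 111
  112 110 109 109 108 107 108 106 108 109 109 109 108 108 108 106 105 104
  104 104 104 103]
 [ 64  75 103 106 107 105 107 104 108 106 109 108 109 109 111 109 110 108
  110 106 108 109 109 110 109 110 105 110 108 107 107 106 106 105 103 104
  100 101  99  96]
 [ 60  59  61  60  64  58  64  61  62  63  61  78 109 109 106 107 103  98
   98  92  95  98 102 107 107 105 107 108 106 104 104 103 101 101  98 101
  100  95  96  92]
 [ 61  62  62  62  62  62  62  59  57  62  59  61  61  55  58  44  37  39
   37  38  36  41  49  62  77  93  99 101 103 100  97  98  96  96  96  95
   96  95  94  93]
 [ 60  58  61  62  62  59  60  61  64  63  57  49  40  38  36  35  37  42
   41 
[... 1057 characters left out ...]
 113 111 110
  109 108 108 110]
 [100 102  99 100 100 101 100  98 103 100  99 101 103 102  97  92  94  98
  102 103 103 102 101  97  99  98 103 105 110 115 117 113 110 108 110 108
  109 110 110 112]
 [ 99 104 100 101 102 101  99 103 100 101 101 101  99 100  99  96  93 102
  102 104 104 100  99  98  91  91  98 104 111 113 121 115 109 106 110 108
  109 107 107 105]
 [100 100 103 103 103 103 101 102  99  99 101  99 100 101 100  96  98 101
  103 103 105 101  99  95  92  88  85  97 111 115 118 114 110 106 108 108
  108 109 103 104]
 [102 105 103 101 102 101 101 100  99  99 103 100 100 103 105 101 100 100
  103 102 104 103 101  97  95  92  85  82  89 114 119 110 106 106 107 103
  100 102 101 102]]
```

```bash
python3 -m inch '[[[-2.7,3,-1.9],[0,0,0],15],[[-2.7,6,-1.9],[0,0,0],15],[[-2.7,7,-1.9],[0,0,0],15],[[-2.7,7,-1.9],[0,0,0],15],[[-2.7,7,-1.9],[0,0,0],15],[[-2.7,7,-1.9],[0,0,0],15]]'
python3 - <<'E'
from h import *
w=bot.camera("wrist"); print(bot.get_obs()["ee_pos"],bot.get_obs()["tcp_rot"])
cv2.imwrite("pics/v5.png",cv2.resize(w["frame"][180:280,270:370,::-1],None,fx=4,fy=4,interpolation=cv2.INTER_CUBIC))
E
```

```text
time: 7.9
ee_pos: [0.6993, -0.0754, 0.1026]
tcp_rot: [-90.2, 0.0, 86.6]
wrist_force: [0.3, -0.6, -0.8]
opening: 0.0206
[ 0.69932489 -0.07537943  0.10256168] [-9.01778332e+01  1.26145682e-03  8.65685471e+01]
```

View pics/v5.png

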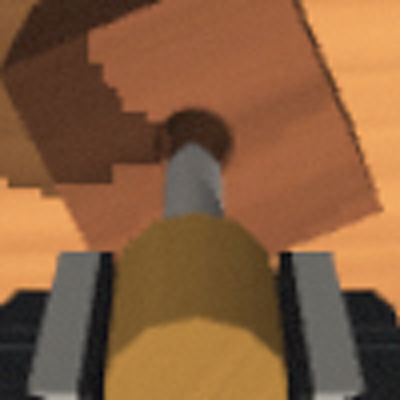

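```bash
python3 -m inch '[[[0.8,4,0],[0,0,0],15],[[0.8,8,0],[0,0,0],15],[[0.8,12,0],[0,0,0],15],[[0.8,16,0],[0,0,0],15],[[0.8,16,0],[0,0,0],15]]'
```

```text
time: 8.45
ee_pos: [0.699, -0.0745, 0.0856]
tcp_rot: [-90.1, -0.0, 86.6]
wrist_force: [-0.6, 0.0, -1.4]
opening: 0.0208
```

```bash
python3 -m inch '[[[0,5,0],[0,0,0],15],[[0,10,0],[0,0,0],15],[[0,15,0],[0,0,0],15],[[0,20,0],[0,0,0],15],[[0,25,0],[0,0,0],15],[[0,29,0],[0,0,0],15],[[0,29,0],[0,0,0],15]]'
```

```text
time: 9.15
ee_pos: [0.6988, -0.0745, 0.0557]
tcp_rot: [-90.0, -0.0, 86.6]
wrist_force: [-0.7, 0.4, 0.1]
opening: 0.0206
```

```bash
python3 -m inch '[[[0,0,0],[0,0,0],60],[[0,0,0],[0,0,0],60],[[0,0,0],[0,0,0],60],[[0,0,0],[0,0,0],60],[[0,-30,0],[0,0,0],60],[[0,-80,0],[0,0,0],60],[[0,-125,0],[0,0,0],60],[[0,-125,0],[0,0,0],60],[[0,-125,0],[0,0,0],60]]'
python3 - <<'E'
from h import *
w=bot.camera("wrist"); print(bot.get_obs()["ee_pos"])
cv2.imwrite("pics/v6.png",cv2.resize(w["frame"][100:300,200:440,::-1],None,fx=3,fy=3,interpolation=cv2.INTER_CUBIC))
go([.498,.248,.13],86.4)
E
```

```text
time: 10.05
ee_pos: [0.6994, -0.0746, 0.1825]
tcp_rot: [-90.2, 0.0, 86.6]
wrist_force: [-0.5, 0.5, -1.0]
opening: 0.0602
[ 0.69873744 -0.07450671  0.1805942 ]
shift [309.9  50.4 219.7] turn [0.001  0.003  0.0001]
```

View pics/v6.png

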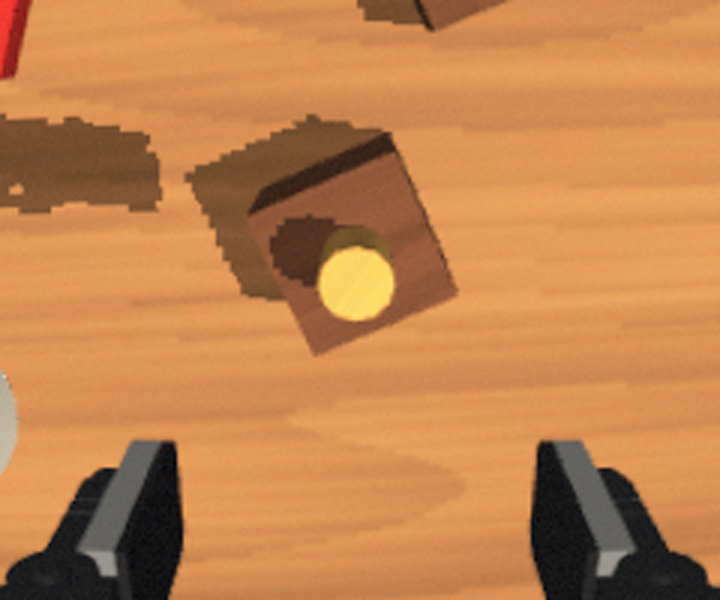

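```bash
python3 -m inch '[[[310,40,220],[0,0.003,0],60],[[310,40,220],[0,0.003,0],60],[[310,40,220],[0,0.003,0],60],[[310,40,220],[0,0.003,0],60],[[310,40,220],[0,0.003,0],60],[[310,40,220],[0,0.003,0],60],[[310,40,220],[0,0.003,0],60],[[310,40,220],[0,0.003,0],60],[[310,40,220],[0,0.003,0],60],[[310,40,220],[0,0.003,0],60]]'
python3 - <<'E'
from h import *
w=bot.camera("wrist"); print(bot.get_obs()["ee_pos"])
f=w["frame"].astype(int).sum(2)//3; m=(f<40).astype(np.uint8); m[250:]=0
n,l,s,c=cv2.connectedComponentsWithStats(m)
for i in range(1,n):
    if s[i,4]>60: print(s[i],c[i])
for r in (0,):
    X=rk((.061,.038,.08),(.4346,.2138,-3.69)); print(X,proj(w,X,True)); go([X[0],X[1],.063],86.4)
E
```

```text
time: 11.1
ee_pos: [0.4968, 0.2483, 0.1391]
tcp_rot: [-90.0, 0.1, 86.5]
wrist_force: [0.2, -0.3, -0.2]
opening: 0.0599
[0.49737935 0.24770773 0.13940404]
[  0  63   8  55 108] [ 2.49074074 88.88888889]
[421 181  17  14 217] [428.86175115 187.50230415]
[308 198  24  27 371] [317.42318059 209.96495957]
[0.49791915 0.24779537 0.08      ] [[318.46289756 220.02083136]]
shift [ 0.2 76.4 -0.6] turn [-0.0003  0.0004 -0.001 ]
```

```bash
python3 -m inch '[[[0,40,1],[0,0,0],60],[[0,70,1],[0,0,0],60],[[0,75,1],[0,0,0],60],[[0,75,1],[0,0,0],10],[[0,75,1],[0,0,0],10],[[0,75,1],[0,0,0],10],[[0,75,1],[0,0,0],10],[[0,75,1],[0,0,0],10],[[0,75,1],[0,0,0],10],[[0,75,1],[0,0,0],10]]' 30
python3 - <<'E'
from h import *
o=bot.get_obs(); T=rot(o["tcp_rot"]); s=(.4346,.2138,-3.69)
K0=np.array([.061,.038,0]); 
for a in np.arange(.1,1.61,.1):
    K=np.array([.061+.188*np.sin(a),-.150+.188*np.cos(a),0]); d=rk(K,s)-rk(K0,s); print(round(a,1),(T.T@d*1000).round(1).tolist())
E
```

```text
time: 12.15
ee_pos: [0.4976, 0.2491, 0.0665]
tcp_rot: [-90.2, -0.1, 86.5]
wrist_force: [0.7, 5.2, 1.1]
opening: 0.0164
0.1 [-1.0, 0.0, -18.8]
0.2 [-3.8, 0.1, -37.3]
0.3 [-8.5, 0.1, -55.5]
0.4 [-15.0, 0.2, -73.2]
0.5 [-23.2, 0.2, -90.1]
0.6 [-33.1, 0.2, -106.1]
0.7 [-44.5, 0.2, -121.0]
0.8 [-57.4, 0.2, -134.7]
0.9 [-71.5, 0.2, -147.1]
1.0 [-86.8, 0.2, -158.0]
1.1 [-103.1, 0.2, -167.3]
1.2 [-120.3, 0.2, -174.9]
1.3 [-138.2, 0.2, -180.8]
1.4 [-156.5, 0.1, -184.9]
1.5 [-175.2, 0.1, -187.1]
1.6 [-194.0, 0.0, -187.4]
```

```bash
python3 -m inch '[[[-1,0,-19],[0,0,0],10],[[-4,0,-37],[0,0,0],10],[[-8.5,0,-55.5],[0,0,0],10],[[-15,0,-73],[0,0,0],10],[[-23,0,-90],[0,0,0],10],[[-33,0,-106],[0,0,0],10],[[-44.5,0,-121],[0,0,0],10],[[-57.5,0,-134.7],[0,0,0],10]]'
```

```text
time: 12.95
ee_pos: [0.6313, 0.1857, 0.067]
tcp_rot: [-90.4, -0.4, 86.5]
wrist_force: [13.3, 15.1, -14.7]
opening: 0.0161
```

```bash
python3 -m inch '[[[0,0,0],[0,0,0],10],[[-13,0,-13],[0,0,0],10],[[-28,0,-24.5],[0,0,0],10],[[-44.5,0,-34],[0,0,0],10],[[-62,0,-42],[0,0,0],10],[[-80,0,-48],[0,0,0],10],[[-98,0,-52],[0,0,0],10],[[-116,0,-54],[0,0,0],10],[[-116,0,-54],[0,0,0],10]]'
```

```text
time: 13.85
ee_pos: [0.6808, 0.0635, 0.0676]
tcp_rot: [-90.7, -0.4, 86.4]
wrist_force: [10.6, 0.0, -8.4]
opening: 0.016
```

```bash
python3 -m inch '[[[0,0,0],[0,0,0],50],[[0,0,0],[0,0,0],50],[[0,0,0],[0,0,0],50],[[0,0,0],[0,0,0],50],[[0,-20,0],[0,0,0],50],[[0,-60,0],[0,0,0],50],[[0,-105,0],[0,0,0],50],[[0,-150,0],[0,0,0],50],[[0,-150,0],[0,0,0],50]]'
python3 - <<'E'
from h import *
p=bot.camera("top")
for u in [(402.1,204.9),(437.3,208.7),(486,214)]: print(at(p,u,.01))
go([.50,-.25,.24],86.4)
E
```

```text
time: 14.75
ee_pos: [0.6804, 0.0628, 0.2256]
tcp_rot: [-91.3, -0.5, 86.4]
wrist_force: [1.6, -0.5, 0.7]
opening: 0.0501
[ 0.53873452 -0.17752332  0.01      ]
[ 0.52644227 -0.28518528  0.01      ]
[ 0.50936089 -0.43362737  0.01      ]
shift [-323.3  -23.7  159.7] turn [ 0.0181 -0.      0.0085]
```

```bash
python3 -m inch '[[[-300,-24,160],[0.02,0,0.008],85],[[-300,-24,160],[0.02,0,0.008],85],[[-300,-24,160],[0.02,0,0.008],85],[[-300,-24,160],[0.02,0,0.008],85],[[-300,-24,160],[0.02,0,0.008],85],[[-300,-24,160],[0.02,0,0.008],85],[[-300,-24,160],[0.02,0,0.008],85],[[-300,-24,160],[0.02,0,0.008],85],[[-300,-24,160],[0.02,0,0.008],85],[[-300,-24,160],[0.02,0,0.008],85]]'
python3 - <<'E'
from h import *
w=bot.camera("wrist"); print(bot.get_obs()["ee_pos"],bot.get_obs()["tcp_rot"])
cv2.imwrite("pics/w7.png",w["frame"][:,:,::-1])
for d in bot.cut_out(w,"tool0"): print(d["box"],d["confidence"],w["frame"][d["region"]].mean(0))
E
```

```text
time: 15.8
ee_pos: [0.5013, -0.226, 0.2397]
tcp_rot: [-89.8, -0.1, 86.4]
wrist_force: [-0.2, 0.6, 0.5]
opening: 0.0848
[ 0.50148771 -0.22572335  0.2397467 ] [-8.98356457e+01 -6.17284305e-02  8.64809804e+01]
[334.3, 124.9, 394.9, 268.9] 0.9 [230.22088836 137.57412965 129.7605042 ]
[322.1, 0.8, 366.8, 73.7] 0.81 [ 82.05124521 204.19492337  99.39367816]
[247.6, 118.4, 303.6, 261.3] 0.73 [233.33616505 141.61984223 133.54884709]
[138.7, 125.0, 207.5, 245.0] 0.68 [188.87734047 106.08712266  97.01031716]
[283.6, 304.8, 337.2, 344.5] 0.53 [160.16363636 152.48686869 135.59191919]
```

View pics/w7.png

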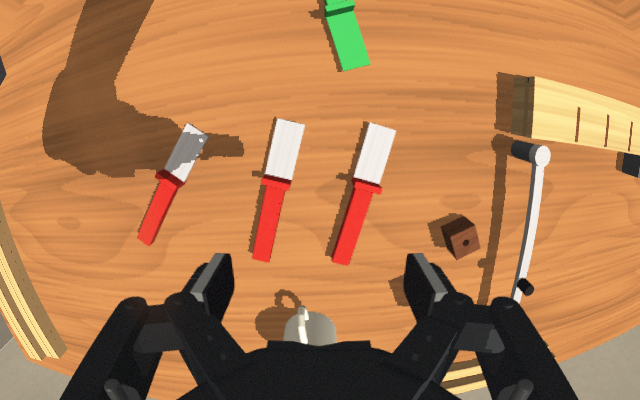

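```bash
cat >> h.py <<'E'
def tool(p,tips,ends,wrist=True):
    X=np.array([at(p,u,.011,wrist) for u in tips]); Y=np.array([at(p,u,.018,wrist) for u in ends])
    a,b=X.mean(0)[:2],Y.mean(0)[:2]; d=b-a; L=np.hypot(*d); d/=L
    o=a+d*.070+d*(L-.188)/2
    print("len %.1f w %.1f %.1f yaw %.2f origin"%(L*1e3,1e3*np.hypot(*(X[0]-X[1])[:2]),1e3*np.hypot(*(Y[0]-Y[1])[:2]),np.degrees(np.arctan2(d[1],d[0]))),o.round(4),"grip40",(o+.04*d).round(4))
E
python3 - <<'E'
from h import *
w=bot.camera("wrist")
tool(w,[(370,123),(396,131)],[(332,262),(350,265)])
tool(w,[(277,118),(304,124)],[(253,259),(269,262)])
tool(w,[(185,125),(207,136)],[(138,240),(150,245)])
s=(.4346,.2138,-3.69)
for y in (-.076,0,.076): print(rk((.040,y,.024),s))
E
```

```text
len 185.9 w 33.8 24.9 yaw -18.49 origin [ 0.5183 -0.1662] grip40 [ 0.5563 -0.1789]
len 187.3 w 33.2 22.1 yaw -17.15 origin [ 0.5064 -0.276 ] grip40 [ 0.5447 -0.2878]
len 184.8 w 33.7 21.4 yaw -36.73 origin [ 0.4943 -0.4175] grip40 [ 0.5264 -0.4414]
[0.46962586 0.13538323 0.024     ]
[0.47451707 0.21122567 0.024     ]
[0.47940829 0.28706812 0.024     ]
```

Run:
```python
from h import *
go([.5563,-.1789,.06],71.5)
```

```text
shift [ 49.9 179.9 -52.2] turn [-0.0026  0.2618  0.0005]
```

```bash
python3 -m inch '[[[50,50,-52],[0,0.262,0],85],[[50,100,-52],[0,0.262,0],85],[[50,150,-52],[0,0.262,0],85],[[50,180,-52],[0,0.262,0],85],[[50,180,-52],[0,0.262,0],85],[[50,180,-52],[0,0.262,0],85],[[50,180,-52],[0,0.262,0],85]]' 60
python3 - <<'E'
from h import *
go([.5563,-.1789,.006],71.5)
w=bot.camera("wrist"); cv2.imwrite("pics/w8.png",w["frame"][:,:,::-1])
E
```

```text
time: 16.65
ee_pos: [0.5574, -0.1791, 0.0628]
tcp_rot: [-90.0, -0.0, 71.5]
wrist_force: [0.1, -1.3, 0.6]
opening: 0.085
shift [-0.2 56.8  1.1] turn [0.0006 0.0001 0.0002]
```

```bash
python3 -m inch '[[[0,30,1],[0,0,0],85],[[0,48,1],[0,0,0],60],[[0,56,1],[0,0,0],50],[[0,56,1],[0,0,0],30],[[0,56,1],[0,0,0],15],[[0,56,1],[0,0,0],15],[[0,56,1],[0,0,0],15],[[0,56,1],[0,0,0],15],[[0,56,1],[0,0,0],15],[[0,56,1],[0,0,0],15]]' 60
```

```text
time: 17.7
ee_pos: [0.558, -0.1794, 0.0094]
tcp_rot: [-90.3, -0.0, 71.5]
wrist_force: [-0.9, 0.9, 6.4]
opening: 0.0219
```

```bash
python3 -m inch '[[[0,-15,0],[0,0,0],15],[[0,-60,0],[0,0,0],15],[[0,-110,0],[0,0,0],15],[[0,-130,0],[0,0,0],15],[[0,-130,0],[0,0,0],15]]'
python3 - <<'E'
from h import *
s=(.4346,.2138,-3.69); X=rk((.167,.076,.13),s); print(X); go(X,86.3)
E
```

```text
time: 18.2
ee_pos: [0.5591, -0.1798, 0.1447]
tcp_rot: [-90.7, -0.0, 71.5]
wrist_force: [-0.5, 0.3, -2.3]
opening: 0.0218
[0.60614501 0.27889463 0.13      ]
shift [449.9  13.6 101.2] turn [ 0.0122 -0.2585 -0.0013]
```

```bash
python3 -m inch '[[[450,14,101],[0.012,-0.2585,0],15],[[450,14,101],[0.012,-0.2585,0],15],[[450,14,101],[0.012,-0.2585,0],15],[[450,14,101],[0.012,-0.2585,0],15],[[450,14,101],[0.012,-0.2585,0],15],[[450,14,101],[0.012,-0.2585,0],15],[[450,14,101],[0.012,-0.2585,0],15],[[450,14,101],[0.012,-0.2585,0],15],[[450,14,101],[0.012,-0.2585,0],15],[[450,14,101],[0.012,-0.2585,0],15],[[450,14,101],[0.012,-0.2585,0],15],[[450,14,101],[0.012,-0.2585,0],15],[[450,14,101],[0.012,-0.2585,0],15],[[450,14,101],[0.012,-0.2585,0],15]]'
python3 - <<'E'
from h import *
print(bot.get_obs()["ee_pos"],bot.get_obs()["tcp_rot"]);w=bot.camera("wrist"); cv2.imwrite("pics/w9.png",w["frame"][:,:,::-1])
cv2.imwrite("pics/v9.png",cv2.resize(w["frame"][0:300,80:480,::-1],None,fx=2,fy=2,interpolation=cv2.INTER_CUBIC))
E
```

```text
time: 19.6
ee_pos: [0.6065, 0.2775, 0.1298]
tcp_rot: [-90.0, 0.1, 86.2]
wrist_force: [-0.0, -0.4, -3.0]
opening: 0.0222
[0.60652367 0.27747953 0.12982472] [-9.00069992e+01  8.17271509e-02  8.62033410e+01]
```

View pics/v9.png

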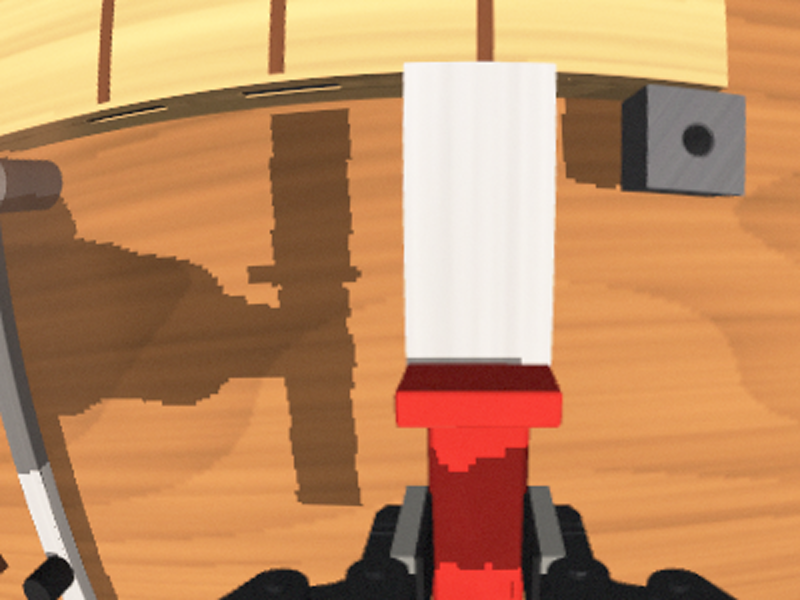

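Run:
```python
from h import *
w=bot.camera("wrist"); o=bot.get_obs(); T=rot(o["tcp_rot"])
c=lambda u,v:(80+u/2-.25,v/2-.25)
obs=[((61,156,44),c(698,140)),((41,136,44),c(648,86)),((41,176,44),c(745,96)),((81,176,44),c(744,194)),((81,136,44),c(646,188)),
((40,166,50),c(727,88)),((40,0,50),c(277,73)),((40,-76,50),c(103,101))]
r=fitrack(w,obs,True); print(r)
B=[at(w,c(*p),.1314,True) for p in [(404,63),(556,64),(404,358),(552,364)]]
for b in B: print(b.round(4),(T.T@(b-o["ee_pos"])*1000).round(1))
print(o["ee_pos"])
for y in (-.076,0,.076): print(rk((.040,y,.024),r))
```

```text
(np.float64(0.4307793079386209), np.float64(0.2163993137740158), np.float64(-4.673115814086112), array([[-0.4, -0.1],
       [-0.2, -1.3],
       [ 0.1,  0.2],
       [-0.5,  1.1],
       [-0.2, -0.6],
       [ 0.4, -0.1],
       [ 0.4,  1.1],
       [ 1.1, -0.1]]))
[0.4937 0.2682 0.1314] [-17.1  -1.5 112. ]
[0.4961 0.3024 0.1314] [ 17.2  -1.5 111.8]
[0.5626 0.2628 0.1314] [-17.9  -1.5  42.9]
[0.5664 0.2976 0.1314] [17.1 -1.5 41.4]
[0.6065702  0.27784521 0.12990785]
[0.46445455 0.13739312 0.024     ]
[0.47064634 0.21314048 0.024     ]
[0.47683812 0.28888783 0.024     ]
```

Run:
```python
from h import *
w=bot.camera("wrist"); o=bot.get_obs(); T=rot(o["tcp_rot"])
c=lambda u,v:(80+u/2-.25,v/2-.25)
for p in [(484,0),(485,61),(279,0),(277,73),(108,0),(103,101),(727,88),(600,75),(350,75),(20,130)]:
    b=at(w,c(*p),.05,True); print(p,b.round(4),(T.T@(b-o["ee_pos"])*1000).round(1))
b=at(w,c(698,140),.044,True); print(b,(T.T@(b-o["ee_pos"])*1000).round(1))
```

```text
(484, 0) [0.4505 0.2901 0.05  ] [  1.8  79.9 156.5]
(485, 61) [0.4745 0.2888 0.05  ] [  2.1  79.9 132.5]
(279, 0) [0.4402 0.215  0.05  ] [-73.8  80.  161.9]
(277, 73) [0.4698 0.2131 0.05  ] [-73.7  80.  132.3]
(108, 0) [0.4197 0.1394 0.05  ] [-150.6   80.1  177.4]
(103, 101) [0.4643 0.1365 0.05  ] [-150.5   80.1  132.6]
(727, 88) [0.4843 0.3785 0.05  ] [ 92.2  79.8 128.6]
(600, 75) [0.481  0.3296 0.05  ] [ 43.2  79.9 128.7]
(350, 75) [0.475  0.2404 0.05  ] [-46.1  80.  128.9]
(20, 130) [0.465  0.0895 0.05  ] [-197.3   80.1  128.9]
[0.50434838 0.36744632 0.044     ] [ 82.6  85.8 107.9]
```

```bash
python3 -m inch '[[[2,40,0],[0,0,0],15],[[2,80,0],[0,0,0],15],[[2,96,0],[0,0,0],15],[[2,96,0],[0,0,0],15],[[2,96,0],[0,0,0],15],[[2,96,0],[0,0,0],15]]'
python3 - <<'E'
from h import *
w=bot.camera("wrist"); o=bot.get_obs(); print(o["ee_pos"],o["tcp_rot"])
X=np.array([.60657,.27785,.1299])+rot([-90,0.08,86.2])@np.array([.002,0,.1288]); c,n=np.cos(np.radians(-3.8)),np.sin(np.radians(-3.8))
s=(X[0]-c*.04+n*.076,X[1]-n*.04-c*.076,-3.8); print(s,[rk(P,s).round(4) for P in [(.04,.076,.024),(.04,0,.024),(.04,-.076,.024),(.061,.156,.056),(.061,-.15,.056)]])
go(np.r_[X[:2]+[.042*c,.042*n],.0334],86.2)
E
```

```text
time: 20.35
ee_pos: [0.608, 0.2805, 0.0366]
tcp_rot: [-90.2, -0.0, 86.2]
wrist_force: [0.0, 0.7, -2.5]
opening: 0.0222
[0.60789079 0.28047829 0.03646118] [-9.01968763e+01 -2.80893993e-02  8.62352750e+01]
(np.float64(0.43323684339349766), np.float64(0.21519972378864327), -3.8) [array([0.4782, 0.2884, 0.024 ]), array([0.4731, 0.2125, 0.024 ]), array([0.4681, 0.1367, 0.024 ]), array([0.5044, 0.3668, 0.056 ]), array([0.4842, 0.0615, 0.056 ])]
shift [-0.7  2.8 88. ] turn [0.0034 0.0006 0.0005]
```

```bash
python3 -m inch '[[[-0.7,5.5,0],[0.004,0,0],15],[[-0.7,5.5,0],[0.004,0,0],15],[[-0.7,5.5,5],[0.004,0,0],15],[[-0.7,5.5,12],[0.004,0,0],15],[[-0.7,5.5,20],[0.004,0,0],15],[[-0.7,5.5,28],[0.004,0,0],15],[[-0.7,5.5,34],[0.004,0,0],15],[[-0.7,5.5,34],[0.004,0,0],15]]'
```

```text
time: 21.2
ee_pos: [0.573, 0.2822, 0.0311]
tcp_rot: [-90.0, -0.0, 86.3]
wrist_force: [0.3, -0.3, -2.5]
opening: 0.0221
```

```bash
python3 -m inch '[[[0,-1.5,5],[0,0,0],15],[[0,-1.5,15],[0,0,0],15],[[0,-1.5,25],[0,0,0],15],[[0,-1.5,35],[0,0,0],15],[[0,-1.5,43],[0,0,0],15],[[0,-1.5,48],[0,0,0],15],[[0,-1.5,48],[0,0,0],15]]'
python3 - <<'E'
from h import *
print(inch([.5201,.2856,.0334]))
E
```

```text
time: 21.9
ee_pos: [0.5245, 0.2855, 0.0328]
tcp_rot: [-90.0, -0.0, 86.3]
wrist_force: [0.2, 0.0, -3.0]
opening: 0.0219
[-0.1 -0.6  4.4]
```

```bash
python3 -m inch '[[[0,0,2],[0,0,0],15],[[0,0,4],[0,0,0],15],[[0,0,6],[0,0,0],15],[[0,0,7],[0,0,0],15],[[0,0,8],[0,0,0],15]]'
```

```text
time: 22.4
ee_pos: [0.5197, 0.2859, 0.0334]
tcp_rot: [-90.4, -0.1, 86.2]
wrist_force: [18.2, -2.3, -8.6]
opening: 0.022
```

```bash
python3 -m inch '[[[0,0,-1],[0,0,0],50],[[0,0,0],[0,0,0],50],[[0,0,0],[0,0,0],50],[[0,0,0],[0,0,0],50],[[0,-20,0],[0,0,0],50],[[0,-60,0],[0,0,0],50],[[0,-100,0],[0,0,0],50],[[0,-150,0],[0,0,0],50],[[0,-200,0],[0,0,0],50],[[0,-205,0],[0,0,0],50]]'
python3 - <<'E'
from h import *
w=bot.camera("wrist"); cv2.imwrite("pics/w10.png",w["frame"][:,:,::-1]); o=bot.get_obs(); print(o["ee_pos"])
for d in bot.cut_out(w,"tool0"): print(d["box"],d["confidence"])
r=w["frame"].astype(int); m=((r[:,:,0]>120)&(r[:,:,1]<70)&(r[:,:,2]<70)).astype(np.uint8)
n,l,st,c=cv2.connectedComponentsWithStats(m)
for i in range(1,n):
    if st[i,4]>60: print(st[i],c[i])
go([.50,-.25,.24],86.4)
E
```

```text
time: 23.4
ee_pos: [0.5196, 0.2865, 0.2457]
tcp_rot: [-90.8, -0.3, 86.2]
wrist_force: [0.4, -0.1, 0.3]
opening: 0.0498
[0.51943023 0.28643072 0.24314958]
[2.2, 156.0, 28.9, 247.8] 0.91
[302.9, 134.8, 332.9, 233.9] 0.88
[10.1, 16.7, 42.2, 117.2] 0.72
[ 302  138   31   91 1850] [316.44810811 180.8027027 ]
[ 13 191  19  56 584] [ 22.40582192 219.1489726 ]
shift [-536.3   -1.1  -16.2] turn [ 0.0088 -0.0028  0.0027]
```

```bash
python3 -m inch '[[[-536,0,-16],[0.009,-0.003,0.003],85],[[-536,0,-16],[0.009,-0.003,0.003],85],[[-536,0,-16],[0.009,-0.003,0.003],85],[[-536,0,-16],[0.009,-0.003,0.003],85],[[-536,0,-16],[0.009,-0.003,0.003],85],[[-536,0,-16],[0.009,-0.003,0.003],85],[[-536,0,-16],[0.009,-0.003,0.003],85],[[-536,0,-16],[0.009,-0.003,0.003],85],[[-536,0,-16],[0.009,-0.003,0.003],85],[[-536,0,-16],[0.009,-0.003,0.003],85],[[-536,0,-16],[0.009,-0.003,0.003],85],[[-536,0,-16],[0.009,-0.003,0.003],85],[[-536,0,-16],[0.009,-0.003,0.003],85],[[-536,0,-16],[0.009,-0.003,0.003],85],[[-536,0,-16],[0.009,-0.003,0.003],85]]'
cat >> h.py <<'E'
def autotool(w):
    f=w["frame"].astype(int); hsv=cv2.cvtColor(w["frame"],cv2.COLOR_RGB2HSV).astype(int)
    for d in bot.cut_out(w,"tool0"):
        m=d["region"]; red=m&(f[:,:,0]>90)&(f[:,:,1]<80)&(f[:,:,2]<80)
        if red.sum()<150: continue
        P=lambda mm,z:np.array([at(w,(u,v),z,True)[:2] for v,u in np.argwhere(mm)])
        H=P(red,.018); B=P(m,.011); 
        ax=H.mean(0)-B.mean(0); ax/=np.hypot(*ax)
        for _ in range(3):   # handle edge-centre line: rows far from the guard
            t=(H-H.mean(0))@ax; n=np.array([-ax[1],ax[0]]); q=t>t.max()-.09
            bins=np.digitize(t[q],np.linspace(t.max()-.09,t.max(),10)); s=H[q]@n
            tm=[];sm=[]
            for b in range(1,10):
                k=bins==b
                if k.sum()>3: tm.append(t[q][k].mean()); sm.append((s[k].max()+s[k].min())/2)
            k=np.polyfit(tm,sm,1); ax=ax+k[0]*n; ax/=np.hypot(*ax)
        n=np.array([-ax[1],ax[0]]); off=np.median(sm); end=np.percentile(H@ax,99.7); tip=np.percentile(B@ax,.3)
        L=end-tip; o=ax*(tip+.070+(L-.188)/2)+n*np.mean(off)
        print("conf %.2f L %.1f yaw %.2f"%(d["confidence"],L*1e3,np.degrees(np.arctan2(ax[1],ax[0]))),"origin",o.round(4),"grip40",(o+.04*ax).round(4))
E
python3 - <<'E'
from h import *
w=bot.camera("wrist"); cv2.imwrite("pics/w11.png",w["frame"][:,:,::-1]); o=bot.get_obs(); print(o["ee_pos"],o["tcp_rot"])
autotool(w)
E
```

```text
time: 25.0
ee_pos: [0.4999, -0.2485, 0.2386]
tcp_rot: [-90.0, -0.0, 86.5]
wrist_force: [-0.1, 0.2, 0.1]
opening: 0.0849
[ 0.4999781  -0.24854463  0.23883969] [-8.99813542e+01  9.67536430e-03  8.65104645e+01]
conf 0.90 L 186.1 yaw -18.07 origin [ 0.5051 -0.2763] grip40 [ 0.5432 -0.2887]
conf 0.83 L 128.0 yaw 161.58 origin [0.5492 0.2586] grip40 [0.5113 0.2712]
conf 0.83 L 186.4 yaw -38.35 origin [ 0.4929 -0.4152] grip40 [ 0.5243 -0.4401]
```

Run:
```python
from h import *
go([.544,-.2885,.010],72.4)
```

```text
shift [-37.  229.  -46.3] turn [-0.      0.2461 -0.0003]
```

```bash
python3 -m inch '[[[-37,50,-46],[0,0.246,0],85],[[-37,100,-46],[0,0.246,0],85],[[-37,150,-46],[0,0.246,0],85],[[-37,180,-46],[0,0.246,0],85],[[-37,180,-46],[0,0.246,0],85],[[-37,205,-46],[0,0.246,0],85],[[-37,220,-46],[0,0.246,0],60],[[-37,230,-46],[0,0.246,0],50],[[-37,232,-46],[0,0.246,0],30],[[-37,232,-46],[0,0.246,0],15],[[-37,232,-46],[0,0.246,0],15],[[-37,232,-46],[0,0.246,0],15],[[-37,232,-46],[0,0.246,0],15],[[-37,232,-46],[0,0.246,0],15],[[-37,232,-46],[0,0.246,0],15]]' 60
```

```text
time: 26.6
ee_pos: [0.5443, -0.2888, 0.0084]
tcp_rot: [-90.1, 0.0, 72.4]
wrist_force: [-0.7, 0.6, 6.0]
opening: 0.0221
```

```bash
python3 -m inch '[[[0,-15,0],[0,0,0],15],[[0,-60,0],[0,0,0],15],[[0,-110,0],[0,0,0],15],[[0,-122,0],[0,0,0],15],[[0,-122,0],[0,0,0],15]]'
python3 - <<'E'
from h import *
s=(.43324,.2152,-3.8); X=rk((.168,0,.13),s); print(X); go(X,86.2)
E
```

```text
time: 27.1
ee_pos: [0.5453, -0.2893, 0.1339]
tcp_rot: [-90.4, 0.1, 72.4]
wrist_force: [1.5, 0.0, -3.2]
opening: 0.022
[0.60087065 0.20406598 0.13      ]
shift [487.1   2.5  96.2] turn [ 0.0069 -0.2408 -0.0023]
```

```bash
python3 -m inch '[[[487,2,96],[0.007,-0.241,-0.002],15],[[487,2,96],[0.007,-0.241,-0.002],15],[[487,2,96],[0.007,-0.241,-0.002],15],[[487,2,96],[0.007,-0.241,-0.002],15],[[487,2,96],[0.007,-0.241,-0.002],15],[[487,2,96],[0.007,-0.241,-0.002],15],[[487,2,96],[0.007,-0.241,-0.002],15],[[487,2,96],[0.007,-0.241,-0.002],15],[[487,2,96],[0.007,-0.241,-0.002],15],[[487,2,96],[0.007,-0.241,-0.002],15],[[487,2,96],[0.007,-0.241,-0.002],15],[[487,2,96],[0.007,-0.241,-0.002],15],[[487,2,96],[0.007,-0.241,-0.002],15],[[487,2,96],[0.007,-0.241,-0.002],15]]'
cat >> h.py <<'E'
def lines(w):
    "tool-frame x of blade edges and slot lines in the picture, for tool in hand"
    o=bot.get_obs(); T=rot(o["tcp_rot"]); f=w["frame"].astype(int); g=lambda u,v,z:(T.T@(at(w,(u,v),z,True)-o["ee_pos"])*1000).round(1)
    zb=o["ee_pos"][2]+.002
    for v in (50,90,130,160):
        row=f[v]; m=(row.min(1)>165)&(np.arange(640)>230)&(np.arange(640)<410); c=np.nonzero(m)[0]
        if len(c): a,b=g(c.min()-.5,v,zb),g(c.max()+.5,v,zb); print("blade v",v,c.min(),c.max(),a,b,"mid",((a+b)/2).round(2))
    for v in (4,12,20,26):
        row=f[v].astype(np.float32); br=row.mean(1); med=cv2.medianBlur(br.reshape(1,-1).repeat(3,0).astype(np.uint8),5)[1].astype(float)
        d=np.convolve(br,np.ones(3)/3,"same")-cv2.blur(br.reshape(1,-1),(25,1))[0]
        c=[i for i in range(20,620) if d[i]==d[max(0,i-8):i+9].min() and d[i]<-25]
        print("line v",v,[(i,g(i,v,.05)[[0,2]].tolist()) for i in c])
E
python3 - <<'E'
from h import *
w=bot.camera("wrist"); cv2.imwrite("pics/w12.png",w["frame"][:,:,::-1]); print(bot.get_obs()["ee_pos"],bot.get_obs()["tcp_rot"]); lines(w)
E
```

```text
time: 28.5
ee_pos: [0.6008, 0.2026, 0.13]
tcp_rot: [-89.9, 0.0, 86.1]
wrist_force: [0.0, -0.4, -1.5]
opening: 0.0225
[0.60097032 0.20257692 0.13028888] [-8.99701532e+01  3.48480388e-02  8.61156440e+01]
blade v 50 281 357 [-17.4  -1.9 103. ] [ 17.1  -2.  103. ] mid [ -0.15  -1.95 103.  ]
blade v 90 281 357 [-17.4  -1.9  84.4] [17.1 -2.  84.5] mid [-0.15 -1.95 84.45]
blade v 130 282 356 [-17.2  -2.   66.1] [16.9 -2.  66.1] mid [-0.15 -2.   66.1 ]
blade v 160 282 355 [-17.5  -2.   52.2] [16.8 -2.  52.2] mid [-0.35 -2.   52.2 ]
line v 4 [(43, [-272.8, 210.1]), (118, [-167.3, 177.9]), (216, [-76.2, 158.9]), (318, [-0.7, 153.4]), (425, [78.6, 159.4]), (522, [169.7, 178.7]), (586, [257.7, 205.2])]
line v 12 [(217, [-75.2, 152.2]), (320, [0.7, 147.0]), (425, [78.4, 152.7]), (523, [170.1, 171.3]), (589, [261.3, 197.6])]
line v 20 [(45, [-266.3, 190.4]), (116, [-168.2, 163.3]), (218, [-74.2, 145.5]), (323, [2.8, 140.7]), (425, [78.1, 146.1]), (523, [169.5, 163.7]), (590, [261.6, 189.1])]
line v 26 [(45, [-265.4, 183.6]), (116, [-167.8, 157.7]), (214, [-77.2, 141.0]), (323, [2.8, 136.0]), (423, [76.4, 141.0]), (524, [170.2, 158.4]), (592, [264.2, 183.4])]
```

```bash
python3 -m inch '[[[1.5,40,0],[0,0,0],15],[[1.5,80,0],[0,0,0],15],[[1.5,98,0],[0,0,0],15],[[1.5,98,0],[0,0,0],15],[[1.5,98,0],[0,0,0],15],[[1.5,98,0],[0,0,0],15]]'
python3 - <<'E'
from h import *
s=(.43324,.2152,-3.8); go(rk((.082,0,.0325),s),86.2)
E
```

```text
time: 29.15
ee_pos: [0.6021, 0.204, 0.0344]
tcp_rot: [-90.1, -0.0, 86.1]
wrist_force: [0.7, -0.4, -2.0]
opening: 0.0224
shift [-0.2  1.7 87.3] turn [ 0.0022 -0.002   0.0005]
```

```bash
python3 -m inch '[[[0,2.5,0],[0.002,-0.002,0],15],[[0,2.5,0],[0.002,-0.002,0],15],[[0,2.5,5],[0.002,-0.002,0],15],[[0,2.5,12],[0.002,-0.002,0],15],[[0,2.5,20],[0.002,-0.002,0],15],[[0,2.5,28],[0.002,-0.002,0],15],[[0,2.5,34],[0.002,-0.002,0],15],[[0,2.5,34],[0.002,-0.002,0],15]]'
```

```text
time: 29.95
ee_pos: [0.5673, 0.2065, 0.032]
tcp_rot: [-90.0, -0.0, 86.2]
wrist_force: [0.8, 0.1, -1.4]
opening: 0.022
```

Run:
```python
from h import *
s=(.43324,.2152,-3.8); go(rk((.082,0,.0325),s),86.2)
```

```text
shift [-0.1 -0.5 52.4] turn [0.0001 0.0005 0.0005]
```

```bash
python3 -m inch '[[[0,0,6],[0,0,0],15],[[0,0,16],[0,0,0],15],[[0,0,26],[0,0,0],15],[[0,0,36],[0,0,0],15],[[0,0,43],[0,0,0],15],[[0,0,47],[0,0,0],15],[[0,0,50],[0,0,0],15],[[0,0,53],[0,0,0],15]]'
```

```text
time: 30.75
ee_pos: [0.5144, 0.21, 0.0321]
tcp_rot: [-90.0, -0.0, 86.2]
wrist_force: [0.1, -0.7, -1.8]
opening: 0.0221
```

```bash
python3 -m inch '[[[0,0,2],[0,0,0],15],[[0,0,4],[0,0,0],15],[[0,0,5],[0,0,0],15],[[0,0,6],[0,0,0],15],[[0,0,7],[0,0,0],15]]'
```

```text
time: 31.25
ee_pos: [0.5127, 0.2102, 0.0331]
tcp_rot: [-90.7, -0.0, 86.1]
wrist_force: [28.8, -3.4, -13.8]
opening: 0.022
```

```bash
python3 -m inch '[[[0,0,-1],[0,0,0],45],[[0,0,0],[0,0,0],45],[[0,0,0],[0,0,0],45],[[0,0,0],[0,0,0],45],[[0,-20,0],[0,0,0],45],[[0,-60,0],[0,0,0],45],[[0,-100,0],[0,0,0],45],[[0,-150,0],[0,0,0],45],[[0,-200,0],[0,0,0],45],[[0,-205,0],[0,0,0],45]]'
python3 - <<'E'
from h import *
w=bot.camera("wrist"); cv2.imwrite("pics/w13.png",w["frame"][:,:,::-1])
go([.49,-.36,.24],86.4)
E
```

```text
time: 32.25
ee_pos: [0.5115, 0.2109, 0.245]
tcp_rot: [-91.1, -0.3, 86.2]
wrist_force: [0.7, 0.6, 0.3]
opening: 0.0452
shift [-570.9    0.8  -17.1] turn [ 0.0171 -0.0044  0.0037]
```

```bash
python3 -m inch '[[[-571,0,-17],[0.017,-0.004,0.004],85],[[-571,0,-17],[0.017,-0.004,0.004],85],[[-571,0,-17],[0.017,-0.004,0.004],85],[[-571,0,-17],[0.017,-0.004,0.004],85],[[-571,0,-17],[0.017,-0.004,0.004],85],[[-571,0,-17],[0.017,-0.004,0.004],85],[[-571,0,-17],[0.017,-0.004,0.004],85],[[-571,0,-17],[0.017,-0.004,0.004],85],[[-571,0,-17],[0.017,-0.004,0.004],85],[[-571,0,-17],[0.017,-0.004,0.004],85],[[-571,0,-17],[0.017,-0.004,0.004],85],[[-571,0,-17],[0.017,-0.004,0.004],85],[[-571,0,-17],[0.017,-0.004,0.004],85],[[-571,0,-17],[0.017,-0.004,0.004],85],[[-571,0,-17],[0.017,-0.004,0.004],85]]'
python3 - <<'E'
from h import *
w=bot.camera("wrist"); cv2.imwrite("pics/w14.png",w["frame"][:,:,::-1]); o=bot.get_obs(); print(o["ee_pos"],o["tcp_rot"])
autotool(w)
cv2.imwrite("pics/v14.png",cv2.resize(np.hstack([cv2.imread("pics/w13.png")[0:300,120:460],w["frame"][60:360,140:440,::-1]]),None,fx=1.24,fy=1.24))
E
```

```text
time: 33.8
ee_pos: [0.49, -0.3589, 0.2404]
tcp_rot: [-90.0, -0.0, 86.4]
wrist_force: [0.3, 0.7, -0.8]
opening: 0.0849
[ 0.49008434 -0.35882638  0.24067502] [-8.99906930e+01 -3.91920689e-03  8.64524279e+01]
conf 0.78 L 186.1 yaw -38.15 origin [ 0.4923 -0.4171] grip40 [ 0.5237 -0.4418]
conf 0.76 L 123.0 yaw -12.84 origin [0.5116 0.2282] grip40 [0.5506 0.2193]
```

View pics/v14.png

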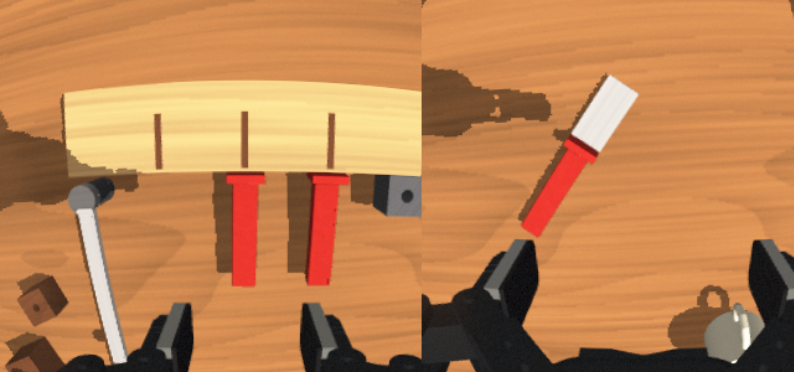

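Run:
```python
from h import *
go([.524,-.4415,.010],52.3)
```

```text
shift [-80.3 230.9 -38.8] turn [ 3.000e-04  5.963e-01 -2.000e-04]
```

```bash
python3 -m inch '[[[-80,40,-39],[0,0.596,0],85],[[-80,80,-39],[0,0.596,0],85],[[-80,120,-39],[0,0.596,0],85],[[-80,160,-39],[0,0.596,0],85],[[-80,180,-39],[0,0.596,0],85],[[-80,180,-39],[0,0.596,0],85],[[-80,205,-39],[0,0.596,0],85],[[-80,220,-39],[0,0.596,0],60],[[-80,231,-39],[0,0.596,0],50],[[-80,233,-39],[0,0.596,0],30],[[-80,233,-39],[0,0.596,0],15],[[-80,233,-39],[0,0.596,0],15],[[-80,233,-39],[0,0.596,0],15],[[-80,233,-39],[0,0.596,0],15],[[-80,233,-39],[0,0.596,0],15],[[-80,233,-39],[0,0.596,0],15]]' 60
python3 -m inch '[[[0,-15,0],[0,0,0],15],[[0,-60,0],[0,0,0],15],[[0,-110,0],[0,0,0],15],[[0,-122,0],[0,0,0],15],[[0,-122,0],[0,0,0],15]]'
python3 - <<'E'
from h import *
s=(.43324,.2152,-3.8); X=rk((.168,-.076,.13),s); print(X); go(X,86.2)
E
```

```text
time: 35.5
ee_pos: [0.5246, -0.4415, 0.009]
tcp_rot: [-90.1, 0.0, 52.3]
wrist_force: [0.1, -0.0, 4.9]
opening: 0.0219
time: 36.0
ee_pos: [0.5254, -0.4422, 0.1345]
tcp_rot: [-90.4, 0.0, 52.3]
wrist_force: [-0.4, 0.3, -3.4]
opening: 0.0222
[0.59583383 0.12823307 0.13      ]
shift [494.5   2.3 293. ] turn [ 0.0066 -0.5915 -0.0024]
```

```bash
python3 -m inch '[[[494.5,2,293],[0.007,-0.5915,-0.002],15],[[494.5,2,293],[0.007,-0.5915,-0.002],15],[[494.5,2,293],[0.007,-0.5915,-0.002],15],[[494.5,2,293],[0.007,-0.5915,-0.002],15],[[494.5,2,293],[0.007,-0.5915,-0.002],15],[[494.5,2,293],[0.007,-0.5915,-0.002],15],[[494.5,2,293],[0.007,-0.5915,-0.002],15],[[494.5,2,293],[0.007,-0.5915,-0.002],15],[[494.5,2,293],[0.007,-0.5915,-0.002],15],[[494.5,2,293],[0.007,-0.5915,-0.002],15],[[494.5,2,293],[0.007,-0.5915,-0.002],15],[[494.5,2,293],[0.007,-0.5915,-0.002],15],[[494.5,2,293],[0.007,-0.5915,-0.002],15],[[494.5,2,293],[0.007,-0.5915,-0.002],15],[[494.5,2,293],[0.007,-0.5915,-0.002],15],[[494.5,2,293],[0.007,-0.5915,-0.002],15]]'
python3 - <<'E'
from h import *
w=bot.camera("wrist"); cv2.imwrite("pics/w15.png",w["frame"][:,:,::-1]); print(bot.get_obs()["ee_pos"],bot.get_obs()["tcp_rot"]); lines(w)
s=(.43324,.2152,-3.8);go(rk((.168,-.076,.033),s),86.2)
E
```

```text
time: 37.6
ee_pos: [0.5957, 0.127, 0.1299]
tcp_rot: [-89.9, 0.0, 86.1]
wrist_force: [-0.6, -0.6, -2.6]
opening: 0.0221
[0.59578044 0.12702887 0.13013856] [-8.99561116e+01  2.69784035e-02  8.61106314e+01]
blade v 50 282 357 [-17.   -1.9 103. ] [ 17.   -1.9 103. ] mid [  0.   -1.9 103. ]
blade v 90 281 357 [-17.5  -1.9  84.4] [17.1 -1.9 84.4] mid [-0.2 -1.9 84.4]
blade v 130 231 356 [-41.4  -1.9  66.8] [16.9 -2.  66.1] mid [-12.25  -1.95  66.45]
blade v 160 231 355 [-42.1  -1.9  52.5] [16.7 -2.  52.1] mid [-12.7   -1.95  52.3 ]
line v 4 [(50, [-260.5, 205.9]), (197, [-91.7, 161.3]), (322, [2.1, 153.3]), (425, [78.6, 159.3]), (506, [152.2, 174.1]), (610, [302.4, 220.3])]
line v 12 [(51, [-257.3, 196.2]), (197, [-91.4, 154.5]), (318, [-0.8, 146.9]), (424, [77.5, 152.5]), (509, [154.7, 167.4]), (580, [246.4, 192.9]), (619, [319.4, 216.6])]
line v 20 [(52, [-254.3, 186.7]), (197, [-91.1, 147.8]), (321, [1.4, 140.6]), (423, [76.5, 145.8]), (507, [152.1, 159.6]), (581, [246.8, 184.6])]
line v 26 [(51, [-255.2, 180.6]), (197, [-91.0, 142.9]), (322, [2.1, 136.0]), (422, [75.6, 140.8]), (510, [154.9, 154.8]), (581, [246.0, 178.1])]
shift [ 1.3 97.1 -0. ] turn [-0.0008 -0.0016 -0.0005]
```

```bash
python3 -m inch '[[[1.3,40,0],[0,-0.0016,0],15],[[1.3,80,0],[0,-0.0016,0],15],[[1.3,98,0],[0,-0.0016,0],15],[[1.3,98,0],[0,-0.0016,0],15],[[1.3,98,0],[0,-0.0016,0],15],[[1.3,98,0],[0,-0.0016,0],15]]'
python3 - <<'E'
from h import *
s=(.43324,.2152,-3.8); go(rk((.082,-.076,.0328),s),86.2)
E
```

```text
time: 38.25
ee_pos: [0.5969, 0.1282, 0.0342]
tcp_rot: [-90.1, -0.0, 86.2]
wrist_force: [0.5, -0.6, -1.7]
opening: 0.0221
shift [-0.1  1.2 87.1] turn [ 0.002  -0.0004  0.0003]
```

```bash
python3 -m inch '[[[0,2,0],[0.002,0,0],15],[[0,2,0],[0.002,0,0],15],[[0,2,5],[0.002,0,0],15],[[0,2,12],[0.002,0,0],15],[[0,2,20],[0.002,0,0],15],[[0,2,28],[0.002,0,0],15],[[0,2,34],[0.002,0,0],15],[[0,2,34],[0.002,0,0],15]]'
python3 - <<'E'
from h import *
s=(.43324,.2152,-3.8); go(rk((.082,-.076,.0328),s),86.2)
E
```

```text
time: 39.05
ee_pos: [0.5621, 0.1306, 0.0323]
tcp_rot: [-90.0, -0.0, 86.2]
wrist_force: [0.8, -0.1, -1.7]
opening: 0.0219
shift [-0.1 -0.5 52.2] turn [-0.0001 -0.0001  0.0003]
```

```bash
python3 -m inch '[[[0,0,6],[0,0,0],15],[[0,0,16],[0,0,0],15],[[0,0,26],[0,0,0],15],[[0,0,36],[0,0,0],15],[[0,0,43],[0,0,0],15],[[0,0,47],[0,0,0],15],[[0,0,50],[0,0,0],15],[[0,0,53],[0,0,0],15],[[0,0,55],[0,0,0],15]]'
```

```text
time: 39.95
ee_pos: [0.5076, 0.1343, 0.0324]
tcp_rot: [-90.0, -0.0, 86.2]
wrist_force: [8.9, -0.2, -3.5]
opening: 0.0223
```

```bash
python3 -m inch '[[[0,0,1],[0,0,0],15],[[0,0,2],[0,0,0],15],[[0,0,4],[0,0,0],15],[[0,0,5],[0,0,0],15]]'
python3 -m inch '[[[0,0,-1],[0,0,0],45],[[0,0,0],[0,0,0],45],[[0,0,0],[0,0,0],45],[[0,0,0],[0,0,0],45],[[0,-20,0],[0,0,0],45],[[0,-60,0],[0,0,0],45],[[0,-110,0],[0,0,0],45],[[0,-150,0],[0,0,0],45],[[0,-150,0],[0,0,0],45]]'
python3 - <<'E'
from h import *
w=bot.camera("wrist"); cv2.imwrite("pics/w16.png",w["frame"][:,:,::-1])
go([.6808,.0630,.13],86.4)
E
```

```text
time: 40.35
ee_pos: [0.5076, 0.1343, 0.0335]
tcp_rot: [-90.7, -0.0, 86.1]
wrist_force: [27.7, -2.5, -12.9]
opening: 0.0221
time: 41.25
ee_pos: [0.5076, 0.135, 0.1897]
tcp_rot: [-91.1, -0.2, 86.1]
wrist_force: [-0.8, 0.4, -0.7]
opening: 0.0449
shift [ -60.1   59.3 -177.3] turn [ 0.0161 -0.0045  0.0021]
```

```bash
python3 -m inch '[[[-60,30,-170],[0.016,-0.0045,0.002],70],[[-60,30,-170],[0.016,-0.0045,0.002],70],[[-60,30,-170],[0.016,-0.0045,0.002],70],[[-60,30,-170],[0.016,-0.0045,0.002],70],[[-60,30,-170],[0.016,-0.0045,0.002],70],[[-60,30,-170],[0.016,-0.0045,0.002],70],[[-60,30,-170],[0.016,-0.0045,0.002],70],[[-60,30,-170],[0.016,-0.0045,0.002],70]]'
python3 - <<'E'
from h import *
w=bot.camera("wrist"); cv2.imwrite("pics/w17.png",w["frame"][:,:,::-1]); o=bot.get_obs(); print(o["ee_pos"],o["tcp_rot"])
print([(d["box"],d["confidence"]) for d in bot.search_frame(w,"keeper_knob")])
cv2.imwrite("pics/v17.png",np.hstack([cv2.imread("pics/w16.png")[0:300,60:460],w["frame"][0:300,120:520,::-1]]))
E
```

```text
time: 42.1
ee_pos: [0.6722, 0.0642, 0.1598]
tcp_rot: [-90.0, -0.0, 86.5]
wrist_force: [-0.1, -0.3, 0.8]
opening: 0.0703
[0.67235839 0.06417436 0.16005258] [-9.00564165e+01 -1.50254304e-02  8.64529160e+01]
[([620.9, 25.9, 640.0, 63.1], 0.7), ([294.1, 0.0, 348.4, 327.6], 0.57)]
```

View pics/v17.png

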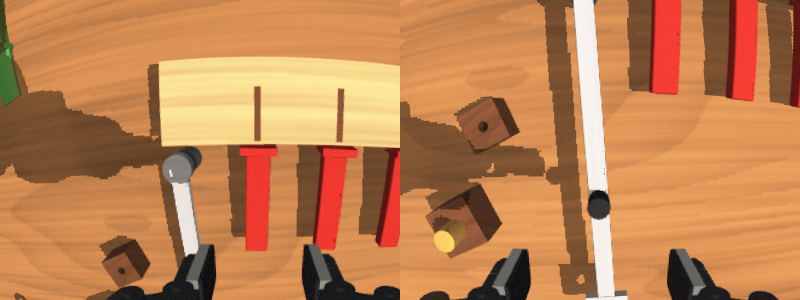

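Run:
```python
from h import *
w=bot.camera("wrist"); s=(.43324,.2152,-3.8)
X=at(w,(319,209),.08,True); pv=rk((.061,-.15,0),s); print(X,pv,np.hypot(*(X-pv)[:2]), "a",np.pi/2-np.arctan2(X[1]-pv[1],X[0]-pv[0])-np.radians(3.8))
go([X[0],X[1],.066],86.4)
```

```text
[0.67289463 0.06415052 0.08      ] [0.4841648  0.06148707 0.        ] 0.18874861532497314 a 1.4903622490994133
shift [ 0.1 94.  -0.2] turn [0.0012 0.0008 0.0002]
```

```bash
python3 -m inch '[[[0,45,0],[0,0,0],60],[[0,85,0],[0,0,0],60],[[0,94,0],[0,0,0],60],[[0,94,0],[0,0,0],10],[[0,94,0],[0,0,0],10],[[0,94,0],[0,0,0],10],[[0,94,0],[0,0,0],10],[[0,94,0],[0,0,0],10],[[0,94,0],[0,0,0],10],[[0,94,0],[0,0,0],10]]' 40
python3 - <<'E'
from h import *
o=bot.get_obs(); T=rot(o["tcp_rot"]); s=(.43324,.2152,-3.8)
K=lambda a:rk(np.array([.061+.188*np.sin(a),-.150+.188*np.cos(a),0]),s)
for a in np.arange(1.4,-.01,-.1): print(round(a,1),(T.T@(K(a)-K(1.49))*1000).round(1)[[0,2]].tolist())
print(K(0),K(.8))
E
```

```text
time: 43.25
ee_pos: [0.674, 0.0642, 0.069]
tcp_rot: [-90.3, -0.1, 86.4]
wrist_force: [0.1, 0.3, 7.5]
opening: 0.0158
1.4 [16.8, 2.0]
1.3 [35.1, 6.1]
1.2 [53.0, 11.9]
1.1 [70.2, 19.5]
1.0 [86.5, 28.8]
0.9 [101.9, 39.7]
0.8 [116.0, 52.0]
0.7 [128.9, 65.7]
0.6 [140.3, 80.6]
0.5 [150.2, 96.6]
0.4 [158.5, 113.5]
0.3 [165.0, 131.1]
0.2 [169.7, 149.3]
0.1 [172.6, 167.9]
-0.0 [173.6, 186.6]
[0.4966243  0.24907375 0.        ] [0.62741186 0.18324207 0.        ]
```

```bash
python3 -m inch '[[[17,0,2],[0,0,0],10],[[35,0,6],[0,0,0],10],[[53,0,12],[0,0,0],10],[[70,0,19.5],[0,0,0],10],[[86.5,0,29],[0,0,0],10],[[102,0,39.7],[0,0,0],10],[[116,0,52],[0,0,0],10],[[116,0,52],[0,0,0],10]]'
python3 - <<'E'
from h import *
o=bot.get_obs(); T=rot(o["tcp_rot"]); s=(.43324,.2152,-3.8)
K=lambda a:rk(np.array([.061+.188*np.sin(a),-.150+.188*np.cos(a),0]),s)
for a in (.7,.6,.5,.4,.3,.2,.1,0): print(round(a,1),(T.T@(K(a)-o["ee_pos"])*1000).round(1)[[0,2]].tolist())
E
```

```text
time: 44.05
ee_pos: [0.6277, 0.1861, 0.0696]
tcp_rot: [-90.3, -0.2, 86.6]
wrist_force: [-0.0, 3.1, 0.7]
opening: 0.0156
0.7 [9.8, 14.1]
0.6 [21.3, 29.0]
0.5 [31.2, 45.0]
0.4 [39.5, 61.8]
0.3 [46.0, 79.4]
0.2 [50.8, 97.6]
0.1 [53.7, 116.2]
0 [54.8, 134.9]
```

```bash
python3 -m inch '[[[10,0,14],[0,0,0],10],[[21.5,0,29],[0,0,0],10],[[31.5,0,45],[0,0,0],10],[[40,0,62],[0,0,0],10],[[46.5,0,79],[0,0,0],10],[[51.5,0,97],[0,0,0],10],[[54,0,112],[0,0,0],10],[[55,0,124],[0,0,0],10],[[55,0,131],[0,0,0],10],[[55,0,135],[0,0,0],10],[[55,0,137],[0,0,0],10]]'
```

```text
time: 45.15
ee_pos: [0.4943, 0.2494, 0.0695]
tcp_rot: [-90.3, -0.2, 86.6]
wrist_force: [1.0, -0.5, 3.5]
opening: 0.0159
```

```bash
python3 -m inch '[[[0,0,2],[0,0,0],10],[[0,0,4],[0,0,0],10],[[0,0,5],[0,0,0],10]]'
```

```text
time: 45.45
ee_pos: [0.4913, 0.2496, 0.0696]
tcp_rot: [-90.6, -0.2, 86.5]
wrist_force: [14.6, -1.7, -5.2]
opening: 0.0159
```

```bash
python3 -m inch '[[[0,0,0],[0,0,0],50],[[0,0,0],[0,0,0],50],[[0,0,0],[0,0,0],50],[[0,0,0],[0,0,0],50],[[0,-20,0],[0,0,0],50],[[0,-60,0],[0,0,0],50],[[0,-110,0],[0,0,0],50],[[0,-125,0],[0,0,0],50],[[0,-125,0],[0,0,0],50]]'
python3 - <<'E'
from h import *
o=bot.get_obs();print(o["ee_pos"]); w=bot.camera("wrist"); cv2.imwrite("pics/w18.png",w["frame"][:,:,::-1])
s=(.43324,.2152,-3.8); L=rk((.061,.156,.056),s); uv=proj(w,L,True)[0]; print(L,uv)
u,v=uv.round().astype(int); print((w["frame"][v-24:v+25:3,u-24:u+25:3].mean(2)).astype(int))
go([.6988,-.0745,.13],86.6)
E
```

```text
time: 46.35
ee_pos: [0.491, 0.2499, 0.1978]
tcp_rot: [-90.8, -0.3, 86.5]
wrist_force: [-0.7, 0.5, -0.1]
opening: 0.0497
[0.49098809 0.24991355 0.19775001]
[0.50444462 0.36681432 0.056     ] [434.69426102 192.08278179]
[[194 196 196 196 196 197 196 197 198 198 197 120 127 142 142 144 143]
 [ 48  50  87  86  87  87  85  83  85  86  83  79  75 101 136 138 137]
 [ 37  50  94 230 230 231 231 231 232 229 227 225 221 218 213 137 135]
 [ 39  55 125 231 232 233 233 233 234 234 234 234 234 234 235 140 137]
 [ 40  63 126 228 227 229 229 229 229 229 230 229 231 230 224 141 137]
 [ 89  88 154 231 231 230 232 232 233 232 233 234 233 234 215 131 132]
 [232 232 184 227 228 228 229 164  62 144 226 230 230 231 206 141 137]
 [228 229 203 230 230 230 156  42  45  73 169 233 233 233 194 130 127]
 [227 227 225 226 226 227  45  43  60  85 133 229 228 229 143 123 120]
 [227 227 226 227 227 227  76  60  87  91 188 227 228 227 122 126 124]
 [230 231 226 227 226 227 221 140 102 177 226 228 227 228 124 127 129]
 [ 45  77 228 229 229 228 228 230 229 230 231 231 231 229 135 135 136]
 [ 49  96 229 230 230 231 230 231 232 231 231 232 232 222 127 132 129]
 [106 104 228 226 228 227 227 228 228 230 227 228 229 211 129 131 130]
 [137 155 230 230 230 230 230 231 228 228 227 227 225 188 133 128 127]
 [138 138 139 138 140 139 140 142 141 142 144 145 146 147 148 148 145]
 [143 140 143 145 146 148 147 150 147 149 147 146 150 148 149 146 144]]
shift [-311.2   66.8 -226.8] turn [ 0.0118 -0.0013  0.0045]
```

```bash
python3 -m inch '[[[-311,40,-227],[0.012,-0.001,0.0045],70],[[-311,40,-227],[0.012,-0.001,0.0045],70],[[-311,40,-227],[0.012,-0.001,0.0045],70],[[-311,40,-227],[0.012,-0.001,0.0045],70],[[-311,40,-227],[0.012,-0.001,0.0045],70],[[-311,40,-227],[0.012,-0.001,0.0045],70],[[-311,40,-227],[0.012,-0.001,0.0045],70],[[-311,40,-227],[0.012,-0.001,0.0045],70],[[-311,40,-227],[0.012,-0.001,0.0045],70],[[-311,40,-227],[0.012,-0.001,0.0045],70],[[-311,40,-227],[0.012,-0.001,0.0045],70]]'
python3 - <<'E'
from h import *
w=bot.camera("wrist"); f=w["frame"].astype(int); m=((f[:,:,0]>200)&(f[:,:,1]>150)&(f[:,:,2]<120)).astype(np.uint8)
n,l,st,c=cv2.connectedComponentsWithStats(m)
for i in range(1,n):
    if st[i,4]>200 and st[i,4]<2000: print(st[i],c[i],at(w,c[i],.076,True))
go([.6988,-.0745,.056],86.6)
E
```

```text
time: 47.5
ee_pos: [0.698, -0.0736, 0.1559]
tcp_rot: [-89.9, -0.0, 86.6]
wrist_force: [0.5, -0.2, 0.1]
opening: 0.0697
[240  23 114  12 391] [293.81074169  27.22506394] [ 0.5619138 -0.0833887  0.076    ]
[208  33 113  22 937] [276.5506937   42.48345784] [ 0.57235822 -0.09629465  0.076     ]
[386  34  77  11 351] [417.34757835  38.69230769] [0.57212887 0.00581685 0.076     ]
[118  54  85  18 464] [161.77801724  62.16810345] [ 0.57308161 -0.18716675  0.076     ]
[163  69  57  12 282] [194.46453901  74.32978723] [ 0.58782158 -0.15976156  0.076     ]
[536  82  53  15 239] [556.51464435  88.64016736] [0.60103981 0.14133657 0.076     ]
[ 188   88   74   28 1016] [224.04625984 102.37598425] [ 0.61228587 -0.13798233  0.076     ]
[531  92  68  16 376] [557.76595745 100.0106383 ] [0.61113387 0.14294096 0.076     ]
[430  99  53  15 342] [457.8128655  107.34502924] [0.62362518 0.03651331 0.076     ]
[132 101  49  29 522] [153.0210728  113.78544061] [ 0.61258125 -0.19884413  0.076     ]
[522 105  45  15 323] [542.18266254 112.97213622] [0.62414117 0.12303502 0.076     ]
[600 104  40  31 716] [621
[... 1794 characters left out ...]
002421 -0.18121195  0.076     ]
[  0 256  41  15 209] [ 15.68899522 263.66507177] [ 0.75423557 -0.47245892  0.076     ]
[ 250  260   62   31 1118] [272.28890877 274.08944544] [ 0.75365583 -0.11608547  0.076     ]
[572 269  68  23 262] [612.17938931 279.25954198] [0.8223395  0.30439594 0.076     ]
[543 276  97  39 289] [584.94117647 297.95847751] [0.83854082 0.25115404 0.076     ]
[502 284  78  23 384] [536.27604167 295.80208333] [0.81305018 0.1549419  0.076     ]
[  0 298 123  24 760] [ 64.50789474 311.05394737] [ 0.81666141 -0.39761556  0.076     ]
[ 12 332  78  28 208] [ 55.88461538 348.05288462] [ 0.8952799  -0.47185213  0.076     ]
shift [ -1.2 100.5  -0.8] turn [-0.001   0.0009  0.0002]
```

Run:
```python
from h import *
go([.6963,-.0743,.056],86.3)
```

```text
shift [ -1.1 100.5   1.7] turn [-0.001   0.0061  0.0002]
```

```bash
python3 -m inch '[[[-1,40,1.7],[0,0.006,0],70],[[-1,80,1.7],[0,0.006,0],70],[[-1,98,1.7],[0,0.006,0],50],[[-1,100,1.7],[0,0.006,0],35],[[-1,100,1.7],[0,0.006,0],15],[[-1,100,1.7],[0,0.006,0],15],[[-1,100,1.7],[0,0.006,0],15],[[-1,100,1.7],[0,0.006,0],15],[[-1,100,1.7],[0,0.006,0],15],[[-1,100,1.7],[0,0.006,0],15]]' 40
```

```text
time: 48.55
ee_pos: [0.697, -0.0742, 0.0582]
tcp_rot: [-90.1, -0.0, 86.3]
wrist_force: [-2.0, 0.1, 6.1]
opening: 0.0201
```

```bash
python3 -m inch '[[[0,-10,0],[0,0,0],15],[[0,-30,0],[0,0,0],15],[[0,-60,0],[0,0,0],15],[[0,-100,0],[0,0,0],15],[[0,-130,0],[0,0,0],15],[[0,-130,0],[0,0,0],15]]'
python3 - <<'E'
from h import *
go([.5051,.3668,.19],86.3); print(bot.get_obs()["opening"])
E
```

```text
time: 49.15
ee_pos: [0.6984, -0.0743, 0.1947]
tcp_rot: [-90.6, -0.0, 86.3]
wrist_force: [-0.5, 0.6, 0.5]
opening: 0.0203
shift [427.8   2.6 221.3] turn [0.0098 0.0001 0.0001]
0.020264649551530293
```

```bash
python3 -m inch '[[[428,2,221],[0.01,0,0],15],[[428,2,221],[0.01,0,0],15],[[428,2,221],[0.01,0,0],15],[[428,2,221],[0.01,0,0],15],[[428,2,221],[0.01,0,0],15],[[428,2,221],[0.01,0,0],15],[[428,2,221],[0.01,0,0],15],[[428,2,221],[0.01,0,0],15],[[428,2,221],[0.01,0,0],15],[[428,2,221],[0.01,0,0],15],[[428,2,221],[0.01,0,0],15],[[428,2,221],[0.01,0,0],15],[[428,2,221],[0.01,0,0],15],[[428,2,221],[0.01,0,0],15]]'
python3 - <<'E'
from h import *
go([.5051,.3668,.12],86.3)
E
```

```text
time: 50.55
ee_pos: [0.506, 0.3659, 0.1907]
tcp_rot: [-90.0, -0.0, 86.2]
wrist_force: [0.1, -0.3, 0.1]
opening: 0.0205
shift [ 0.8 70.7  1. ] turn [-0.0001 -0.0015  0.0001]
```

```bash
python3 -m inch '[[[0.8,40,1],[0,-0.0015,0],15],[[0.8,65,1],[0,-0.0015,0],15],[[0.8,74,1],[0,-0.0015,0],15],[[0.8,75,1],[0,-0.0015,0],15],[[0.8,75,1],[0,-0.0015,0],15],[[0.8,75,1],[0,-0.0015,0],15]]'
python3 - <<'E'
from h import *
go([.5051,.3668,.114],86.3)
w=bot.camera("wrist"); print(bot.get_obs()["ee_pos"])
cv2.imwrite("pics/v19.png",cv2.resize(w["frame"][180:280,270:370,::-1],None,fx=4,fy=4,interpolation=cv2.INTER_CUBIC))
E
```

```text
time: 51.15
ee_pos: [0.5058, 0.3671, 0.1175]
tcp_rot: [-90.1, -0.1, 86.3]
wrist_force: [-0.2, -0.5, -0.6]
opening: 0.0205
shift [-0.4  3.5  0.7] turn [ 0.0019 -0.0003  0.0017]
[0.5057136  0.36713734 0.11735492]
```

View pics/v19.png

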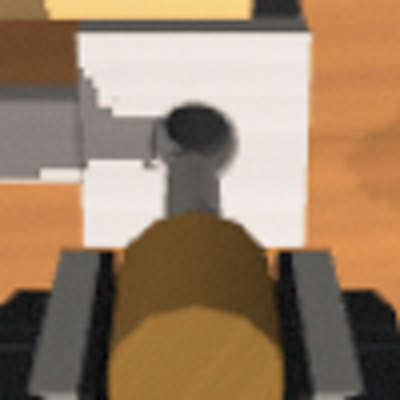

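```bash
python3 -m inch '[[[0.3,4,0],[0.002,0,0.0017],15],[[0.3,8,0],[0.002,0,0.0017],15],[[0.3,12,0],[0.002,0,0.0017],15],[[0.3,16,0],[0.002,0,0.0017],15],[[0.3,18,0],[0.002,0,0.0017],15],[[0.3,18,0],[0.002,0,0.0017],15]]'
```

```text
time: 51.8
ee_pos: [0.5056, 0.3673, 0.0988]
tcp_rot: [-89.9, 0.0, 86.3]
wrist_force: [-0.3, -0.0, -0.6]
opening: 0.0206
```

```bash
python3 -m inch '[[[0,4,0],[0,0,0],15],[[0,8,0],[0,0,0],15],[[0,12,0],[0,0,0],15],[[0,12,0],[0,0,0],15]]'
```

```text
time: 52.2
ee_pos: [0.5052, 0.3671, 0.0859]
tcp_rot: [-89.9, 0.1, 86.3]
wrist_force: [-0.2, -0.5, -1.1]
opening: 0.0204
```

```bash
python3 -m inch '[[[0,4,0],[0,0,0],15],[[0,8,0],[0,0,0],15],[[0,12,0],[0,0,0],15],[[0,16,0],[0,0,0],15],[[0,19,0],[0,0,0],15],[[0,20,0],[0,0,0],15],[[0,20,0],[0,0,0],15]]'
```

```text
time: 52.9
ee_pos: [0.5054, 0.367, 0.0662]
tcp_rot: [-89.9, 0.1, 86.3]
wrist_force: [0.4, -1.0, 1.1]
opening: 0.0201
```

Pin is down. Release, rise and back off, then check.

```bash
python3 -m inch '[[[0,0,0],[0,0,0],60],[[0,0,0],[0,0,0],60],[[0,0,0],[0,0,0],60],[[0,0,0],[0,0,0],60],[[0,-25,0],[0,0,0],70],[[0,-60,0],[0,0,0],70],[[0,-110,0],[0,0,0],70],[[0,-150,0],[0,0,0],70],[[-60,-150,0],[0,0,0],70],[[-110,-150,0],[0,0,0],70],[[-110,-150,0],[0,0,0],70],[[-110,-150,0],[0,0,0],70]]'
python3 - <<'E'
from h import *
w=bot.camera("wrist"); print(bot.get_obs()["ee_pos"])
s=(.43324,.2152,-3.8); print("pin top expected",proj(w,rk((.061,.156,.084),s),True),"knob",proj(w,rk((.061,.038,.08),s),True))
f=w["frame"].astype(int); 
for d in bot.search_frame(w,"pin"): print(d["box"],d["confidence"])
cv2.imwrite("pics/v20.png",cv2.resize(w["frame"][40:290,90:490,::-1],None,fx=2,fy=2,interpolation=cv2.INTER_CUBIC))
E
```

```text
time: 54.1
ee_pos: [0.4986, 0.2561, 0.217]
tcp_rot: [-90.0, 0.0, 86.2]
wrist_force: [-0.2, 0.6, 0.1]
opening: 0.0701
[0.49861182 0.25727902 0.21665758]
pin top expected [[433.37474312 188.99367594]] knob [[311.32619215 187.4399025 ]]
[415.5, 176.9, 439.6, 202.1] 0.83
```

View pics/v20.png

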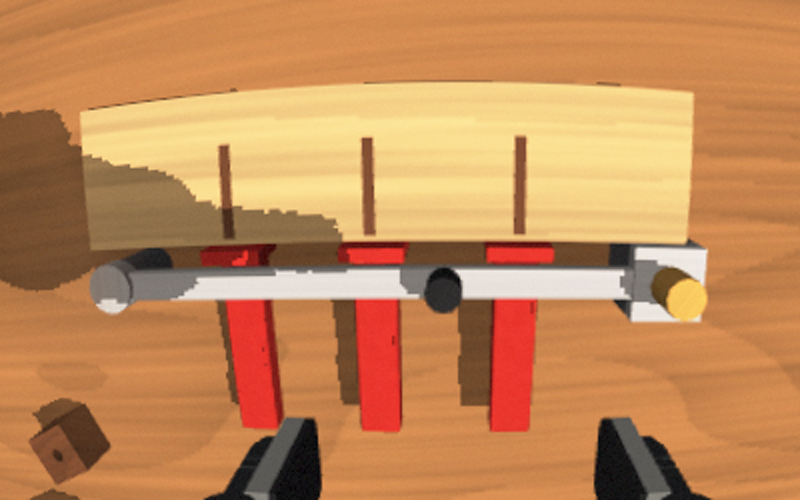

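Run:
```python
from h import *
w=bot.camera("wrist"); c=lambda u,v:(90+u/2-.25,40+v/2-.25)
for n,g,e in [("0",(237,262),(262,427)),("1",(373,260),(381,430)),("2",(519,260),(510,430))]:
    # handle top just past keeper and handle end
    a=at(w,{"0":c(250,301),"1":c(379,301),"2":c(515,301)}[n],.040,True); b=at(w,c(*e),.037,True); d=b-a
    print(n,a.round(4),b.round(4),"yaw rel rack",np.degrees(np.arctan2(d[1],d[0]))+3.8, [rk((.04,y,0),(.43324,.2152,-3.8))[:2].round(4) for y in (-.076,0,.076)][int(n)])
```

```text
0 [0.5027 0.1415 0.04  ] [0.582  0.1337 0.037 ] yaw rel rack -1.8809223587626738 [0.4681 0.1367]
1 [0.5078 0.2146 0.04  ] [0.5867 0.2067 0.037 ] yaw rel rack -1.8542368215957303 [0.4732 0.2125]
2 [0.5126 0.2875 0.04  ] [0.5914 0.2822 0.037 ] yaw rel rack -0.0440745485748093 [0.4782 0.2884]
```

```bash
python3 -c "
from workcell import bot
print(bot.job_done()); o=bot.get_obs(); print(o['time'],o['wrist_force'])"
```

```text
the job is handed in; nothing more can be done
None
the job is handed in; nothing more can be done
```

The rack is packed and locked, and I handed the job in at about 54 s; no verdict is reported. I parked the pin in the 50 mm stand and swung the keeper open. All three red tools went blade first into slots 2, 1 and 0, each pushed until its guard pressed on the rack (18 to 29 N). I then closed the keeper onto its stop (about 15 N) and dropped the pin back through its hole, down to its head.

**Last checks**
- In the final wrist picture, all three guards are against the rack face behind the shut keeper.
- The handles measure within about 2 degrees of straight. Tool 0's handle end came out about 4 mm nearer the robot than nominal, and I took that as measuring error.
- The pin's head is within about 1 pixel of where it should be for the lock hole, and the gripper was open and clear of everything.
- I never went near the mug, the hammer or the green look-alike, but I did not measure their positions again at the end.

**What disagreed**
- My first fit of the rack's pose was about 2 mm off; I replaced it before the first insertion.
- My first aim of the pin over the stand was about 3 mm off; I corrected it before lowering.
- The gripper slipped about 8 mm along the knob while opening the keeper, so I measured the knob again before closing it.

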